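# Lock the retaining bar over the shaker cups with its bayonet knob

### The job

Get the two sample cups on the bench shaker ready for shaking: lay the slotted retaining bar across the shaker's two end posts, flat over the cups, and let go of it. Then take the lock knob out of the tube rack, push it down through the bar's slot into the spring-loaded bayonet socket, twist it a quarter turn clockwise (seen from above) and let it come up into its seat. Do not let go: prove the lock with a light upward pull on the knob and finish still gripping it and pulling, the bar flat, the cups in their places and the tubes and reagent bottles undisturbed.

Things in the scene. Friction and masses are not known exactly. Their poses are not given: they have to be found in the camera images.
- shaker: Bench shaker, fixed: white housing 222 x 112 mm, aluminium platform on top 70 mm above the worktop. Origin: centre of the underside, on the worktop; x along its length (the way the bar lies), z up; control panel on the -x end, nearest the robot. On the platform: an aluminium post at each end, a cup at x = -52 and at +52 mm (lids 113 mm high), the steel bayonet socket in the middle
- bar_seat (a point): where the middle of the bar's underside belongs: 116 mm above the worktop, axes of the shaker. The posts' saddles (14 mm long, centred 91 mm either side along x) are at this height. Cheeks 23 mm either side (y), up to 122 mm high, and end stops 103 mm either way (x), up to 120 mm, leave the bar 3 mm play each way; all flare outwards, up to 130 mm high
- socket_mouth (a point): middle of the bayonet socket's mouth, 112 mm above the worktop, axes of the shaker; socket 40 x 36 mm. The mouth is a slot 28 mm along x, 12 mm along y, through lips 10 mm thick. Below them the knob's cross-bar can turn clockwise from above (yaw decreasing), up to stops about 10 degrees past the quarter turn; the other way is blocked. The cavity's floor is 23 mm below the mouth
- lock_seat (a point): where the knob's origin is when locked: 98.5 mm above the worktop, axes of the shaker, cross-bar along the shaker's y. Here the lips are undercut by 3.5 mm: the cross-bar rises into this undercut. To turn, the knob's origin must be pushed below 95 mm; at 89 mm it meets the floor
- bar: loose retaining bar of bare aluminium, 200 x 40 x 10 mm, 0.14 to 0.28 kg, lying on a printed carton (68 x 120 mm, fixed, its top 45 mm above the worktop) behind the reader. Origin: centre of its underside; x along its length, z up, both ends alike. A slot 38 mm (x) by 18 mm goes through its middle. Grip it across its 40 mm width at the middle, fingertips not below its underside
- knob: loose bayonet knob, 96 mm tall, 0.10 to 0.21 kg, hanging upright in the rack by its collar. Origin: centre of the underside of its cross-bar, its lowest point; z up, x along the cross-bar. Steel cross-bar 24 mm (x) by 8 mm (y), 7 mm high, its lowest 2 mm narrowed to 18 x 4.5 mm; stem 8 mm; black wing grip 44 mm (x) by 16 mm (y), from 63 to 96 mm, parallel to the cross-bar
- knob_grip (a point): on the knob's axis, 80 mm above its origin: middle of the wing grip, the place for the TCP; grip across the 16 mm thickness (the knob's y). Axes of the knob
- knob_collar (a point): on the knob's axis, 22.5 mm above its origin: underside of the aluminium spring collar, 39 mm across, 21 mm high, when free. Pressed on the bar it slides up the stem against a spring: 4.5 N at first, 0.7 N more per mm; about 8 N when locked (6 to 7 N of it reach the lips, an upward pull adds to that), 11 to 15 N while pushed below the lips. Grip no lower than the grip point
- rack: orange tube rack, fixed, 284 x 124 x 56 mm, x along its length; two rows of five 32 mm square holes at x = -100, -50, 0, 50, 100 and y = -25, 25 mm. Origin: centre of its underside. The knob hangs in hole (100, 25) or (0, 25), a tube stands in the other
- cup_0: loose white-lidded sample cup, 47 mm across, 43 mm tall, standing on the shaker's platform at x = -52 mm; origin: centre of its underside. To stay where it is
- cup_1: loose white-lidded sample cup, 47 mm across, 43 mm tall, standing on the shaker's platform at x = +52 mm; origin: centre of its underside. To stay where it is
- tube_a: loose 50 ml tube with screw cap, 34 mm across, 111 mm tall, standing in the rack; origin: centre of its underside. To be left alone
- tube_b: loose 50 ml tube with screw cap, 34 mm across, 111 mm tall, standing in the rack; origin: centre of its underside. To be left alone
- tube_c: loose 50 ml tube with screw cap, 34 mm across, 111 mm tall, standing in the rack; origin: centre of its underside. To be left alone
- tube_d: loose 50 ml tube with screw cap, 34 mm across, 111 mm tall, standing in the rack; origin: centre of its underside. To be left alone
- bottle_a: loose white dropper bottle, 35 mm across, 88 mm tall, on the worktop to the left of the shaker; origin: centre of its underside. To be left alone
- bottle_b: loose white dropper bottle, 35 mm across, 88 mm tall, on the worktop to the left of the shaker; origin: centre of its underside. To be left alone
Mind the look-alikes: they are no part of the job. What is shaped like the knob but pink is not meant.

How it is judged:
On the way, in this order (a step that is already met when the one before it is completed fails the run):
1. the bar lies flat across both end posts of the shaker, over the cups, and has been let go (z of bar in the frame of shaker between 0.1135 and 0.1185 m and x of bar in the frame of shaker between -0.006 and 0.006 m and y of bar in the frame of shaker between -0.006 and 0.006 m and angle between the x axis of bar and the x axis of shaker, either way round below 0.08 rad and angle between bar's own z axis and vertical below 0.04 rad and contact force between the fingers and bar below 0.3 N and linear speed of bar below 0.02 m/s), for 0.2 s.
2. the knob's cross-bar has been pushed through the bar and the socket's slot, to below the lips, the bar still lying on the posts (z of bar in the frame of shaker between 0.1135 and 0.1185 m and x of bar in the frame of shaker between -0.006 and 0.006 m and y of bar in the frame of shaker between -0.006 and 0.006 m and angle between the x axis of bar and the x axis of shaker, either way round below 0.08 rad and angle between bar's own z axis and vertical below 0.04 rad and x of knob in the frame of shaker between -0.006 and 0.006 m and y of knob in the frame of shaker between -0.006 and 0.006 m and z of knob in the frame of shaker below 0.0965 m and angle between the x axis of knob and the x axis of shaker, either way round below 0.45 rad), for 0.02 s.
At the end, for the whole second after the job is handed in: Bar flat on both posts (within 6 mm, 0.08 rad), fingers off it; knob upright, still, in its seat (98.5 mm, within 2 mm), cross-bar within 0.25 rad of square to the slot, pulled up on the lips with 9 to 40 N (spring and hand), gripped (over 3 N); cups upright, within 10 mm of their start (z of bar in the frame of shaker between 0.1135 and 0.1185 m and x of bar in the frame of shaker between -0.006 and 0.006 m and y of bar in the frame of shaker between -0.006 and 0.006 m and angle between the x axis of bar and the x axis of shaker, either way round below 0.08 rad and angle between bar's own z axis and vertical below 0.04 rad and x of knob in the frame of shaker between -0.006 and 0.006 m and y of knob in the frame of shaker between -0.006 and 0.006 m and angle between each of cup_0, cup_1's own z axis and vertical below 0.15 rad and distance of each of cup_0, cup_1 from where it was at the start of the episode below 0.01 m and z of knob in the frame of shaker between 0.0965 and 0.1005 m and angle between the x axis of knob and the y axis of shaker, either way round below 0.25 rad and angle between knob's own z axis and vertical below 0.1 rad and contact force between knob and shaker between 9 and 40 N and contact force between the fingers and knob above 3 N and contact force between the fingers and bar below 0.3 N and linear speed of knob below 0.02 m/s); the arm keeps its last pose, push and grip.
It fails at once if a cup, a tube or a reagent bottle is knocked over or carried off ((angle between tube_a's own z axis and vertical above 0.5 rad or distance of tube_a from where it was at the start of the episode above 0.03 m) or (angle between tube_b's own z axis and vertical above 0.5 rad or distance of tube_b from where it was at the start of the episode above 0.03 m) or (angle between tube_c's own z axis and vertical above 0.5 rad or distance of tube_c from where it was at the start of the episode above 0.03 m) or (angle between tube_d's own z axis and vertical above 0.5 rad or distance of tube_d from where it was at the start of the episode above 0.03 m) or (angle between bottle_a's own z axis and vertical above 0.5 rad or distance of bottle_a from where it was at the start of the episode above 0.03 m) or (angle between bottle_b's own z axis and vertical above 0.5 rad or distance of bottle_b from where it was at the start of the episode above 0.03 m) or (angle between cup_0's own z axis and vertical above 0.5 rad or distance of cup_0 from where it was at the start of the episode above 0.03 m) or (angle between cup_1's own z axis and vertical above 0.5 rad or distance of cup_1 from where it was at the start of the episode above 0.03 m)).
It also fails if it takes over 72 s, if anything falls off the work surface, if the arm or the gripper's body presses on something with over 40 N, if the wrist force passes 120 N, or if a joint passes its speed limit or range.

### The arm

A 6-joint arm with a two-finger parallel gripper is mounted at the origin on a cart in front of the work surface, level with it; the furniture and walls round the work are solid. World frame = base frame: x ahead of the robot, y to its left, z up, the work surface at z = 0. Lengths are in m, angles in rad, forces in N, time in s.
With the tool pointing down it reaches from about 0.375 to 0.975 m from the base axis. Payload 3.8 kg.
Tool frame: the origin (TCP) lies between the finger pads, 19 mm behind the fingertips; this is the grasp point; z points along the fingers, y is the line along which they close (so a half turn about z gives the same grasp; the last joint's range is limited). The gripper opens to 85 mm and grips with 20 to 120 N. Pads are 22 mm wide; open, the fingers measure 114 mm over their backs; the gripper's body (76 mm by 85 mm) begins 54 mm behind the grasp point. The pads swing forward as they close: fully open they stand 13 mm farther back than shut.
Start: joints at [-1.31, 0.264, 1.604, -0, 1.274, -0.037], TCP at [0.198, -0.645, 0.25] pointing down, gripper open.
Joint ranges: [-2.63, 2.63], [-0.94, 2.18], [0.31, 2.57], [-1.31, 4.45], [0, 2.66], [-2.55, 2.55]. Speed limits (rad/s): [2.57, 2.57, 3.14, 3.14, 3.14, 3.14].

### API

Orientations are given as a rotation vector (axis times angle).
In Python, from workcell import bot, optics gives the robot as it stands.
- The arm moves only by the shell command python3 -m jog 'ROWS' [OPENING] [FORCE]. ROWS is JSON, a list of rows, each an object of numbers: "dx", "dy", "dz": the shift along the tool's x, y, z in mm; "ax", "ay", "az": the turn, a rotation vector about the tool's x, y, z in degrees. A call has 1 to 20 rows; each row shifts and turns the commanded pose from where the row before left it, along the tool's axes as they then stand; what a row does not reach is not made up. A row lasts 1/12 s, in which the tool goes at most 41.7 mm and 7.16 degrees, less where a joint would pass 70% of its speed; a pose out of reach is approached as far as the arm can. A call with a gripper value outside its range is refused whole. OPENING is the opening, from 0 (shut) to 1 (fully open), set as the call begins (- or left out, the last holds). The fingers move at their own pace and stop on an object; FORCE is the grip in N (left out, the last holds). Time passes only in rows, so rows that do not move let the fingers close. It gives the time, the measured TCP pose, the force, the opening and the grip force at its end, in the units of the state.
- bot.read_state(): the state, without advancing time (a new reading comes with each control period).
- optics.read_camera(name): name is "scene" or "side" or "wrist"; returns a dict with "img" (420x560x3 uint8, red, green, blue), "vertical_fov" (degrees; the focal length in pixels is half the picture's height over the tangent of half this angle, whatever the lens; pixels are square), "cx", "cy" (the principal point, pixels), "k1" (the pictures are not rectified: a ray, as slopes to the right and down, at radius r is drawn at 1 + k1 r^2 times it, then the intrinsics apply), "R" (3x3) and "t" (3): a world point X has camera coordinates R X + t; the wrist camera has in their place "tool_from_camera" (4x4, takes a point from camera to tool coordinates, whose origin is the TCP and whose axes are the flange's). Camera axes: x right, y down, z forward; pixel columns grow to the right and rows downward; lengths in m; the calibration is good to about 2 mm. A picture is of the moment at which its call begins: read the wrist's pose just before it. There is no depth.
- bot.finish_job(): hands the job in; it is judged then, once.
The state is a dict: "time": time; "q": joint angles; "joint_vel": joint speeds; "joint_torque": joint torques, N m; "tool_pos": TCP position; "tcp_rot": TCP orientation; "wrist_force": force on the tool from outside, world axes, zero at the start; "torque": the same for the moment, N m; "width": opening from 0.0 (shut) to 1.0 (fully open); "grip_force": force on a finger pad.
Only numpy, scipy, OpenCV 4.12 (cv2) and the standard library are available. Lean on these libraries where they do the work, as an engineer would, in place of code of your own. Each camera call takes 0.05 s, during which the arm holds its last target. There are 200 camera calls.

## Working session

There is one attempt and no reset: what is moved stays moved. The work goes in short steps, Python scripts to look and compute and a shell command to move; the robot and the scene stay as the last step left them, time stands still between calls to the robot, and variables do not carry over. Pictures are saved under pics/ and viewed, at most 10 in all, crops included, and the job is handed in when it is done.

```bash
ls; mkdir -p pics; cat > h.py <<'E'
import numpy as np, cv2
from workcell import bot, optics
from scipy.spatial.transform import Rotation as Rn
def cam(n):
    s=bot.read_state(); c=optics.read_camera(n)
    if n=="wrist":
        T=np.eye(4);T[:3,:3]=Rn.from_rotvec(s["tcp_rot"]).as_matrix();T[:3,3]=s["tool_pos"]
        W=T@np.array(c["tool_from_camera"]);c["R"]=W[:3,:3].T;c["t"]=-W[:3,:3].T@W[:3,3]
    c["R"]=np.array(c["R"]);c["t"]=np.array(c["t"]);c["f"]=c["img"].shape[0]/2/np.tan(np.radians(c["vertical_fov"])/2)
    return c
def K(c): return np.array([[c["f"],0,c["cx"]],[0,c["f"],c["cy"]],[0,0,1.]]),np.array([c["k1"],0,0,0.])
def ray(c,uv):
    k,d=K(c);p=cv2.undistortPoints(np.array(uv,float).reshape(-1,1,2),k,d).reshape(-1,2)
    D=np.c_[p,np.ones(len(p))]@c["R"];return -c["R"].T@c["t"],D
def plane(c,uv,z):
    o,D=ray(c,uv);return o+D*((z-o[2])/D[:,2])[:,None]
def proj(c,X):
    k,d=K(c);return cv2.projectPoints(np.array(X,float).reshape(-1,1,3),cv2.Rodrigues(c["R"])[0],c["t"],k,d)[0].reshape(-1,2)
def tri(c1,u1,c2,u2):
    A=[];b=[]
    for c,u in((c1,u1),(c2,u2)):
        o,D=ray(c,[u]);d=D[0]/np.linalg.norm(D[0]);P=np.eye(3)-np.outer(d,d);A.append(P);b.append(P@o)
    return np.linalg.lstsq(np.vstack(A),np.hstack(b),rcond=None)[0]
def save(n,im): cv2.imwrite("pics/"+n,cv2.cvtColor(im,cv2.COLOR_RGB2BGR))
E
python3 - <<'E'
from h import *
a=cam("scene");b=cam("side")
save("scene.png",a["img"]);save("side.png",b["img"])
for c in(a,b):print(c["f"],c["k1"],-c["R"].T@c["t"],c["R"][2])
s=bot.read_state();print(s)
print(optics.read_camera("wrist")["tool_from_camera"])
E
```

```text
pics
456.3091338025411 -0.035414650683321475 [-0.08843341 -1.2131264   0.6582962 ] [ 0.43394793  0.81145822 -0.39143934]
488.35422343924046 -0.013362202310448849 [0.55217641 1.58285867 0.79411021] [-0.00960759 -0.92406396 -0.38211713]
{'time': 0.1, 'q': array([-1.30989999e+00,  2.64682569e-01,  1.60524262e+00,  1.22517945e-05,
        1.27371337e+00, -3.68932959e-02]), 'joint_vel': array([-1.69965961e-03, -1.41648346e-03, -2.63700596e-03,  5.11577039e-05,
       -1.15603142e-03, -8.55473707e-04]), 'joint_torque': array([-8.70879671e-05, -5.16708577e+01, -3.68588269e+01, -1.02845563e-04,
        6.30202296e-03, -2.29317459e-05]), 'tool_pos': array([ 0.19789446, -0.64468248,  0.24878049]), 'tcp_rot': array([-3.10482185e+00, -4.65733018e-01,  3.40685230e-04]), 'wrist_force': array([-0.27570746, -0.17848764, -0.18405812]), 'torque': array([0.01673561, 0.00201056, 0.00133774]), 'grip_force': 0.0, 'width': 0.9967026309462544}
[[-1.78229927e-05 -9.65767834e-01 -2.59407963e-01  6.48763876e-02]
 [ 9.99999988e-01 -5.65649971e-05  1.41883317e-04  8.87291488e-04]
 [-1.51699754e-04 -2.59407958e-01  9.65767823e-01 -1.24688790e-01]
 [ 0.00000000e+00  0.00000000e+00  0.00000000e+00  1.00000000e+00]]
```

View pics/scene.png

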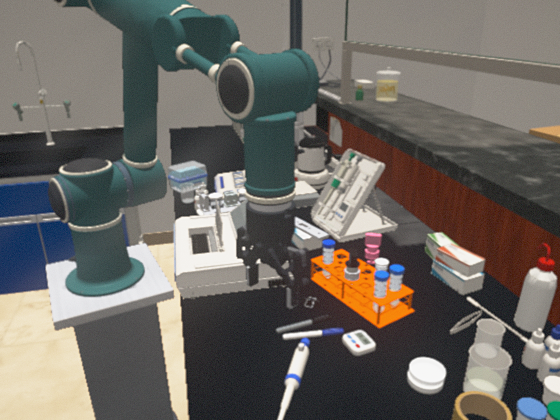

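View pics/side.png

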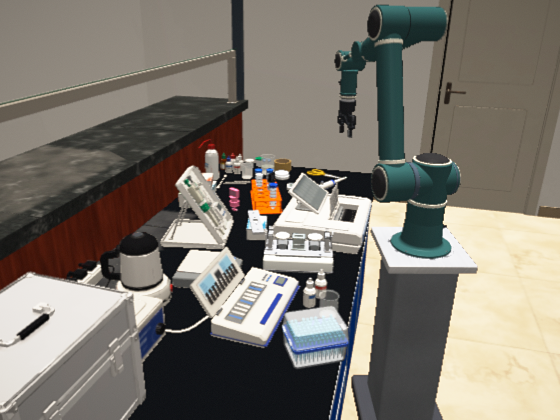

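Scene picture: the orange rack is at (360,285), with tubes at about (328,248), (381,262), (397,272) and (380,283). A dark-topped item at (352,268) is probably the knob, and the pink look-alike is at (372,243). Side picture: the shaker is at (298,248), the carton with the bar at (257,222), the bottles at (310,293) and (321,283), and the pink item at (234,198). Next is one close crop of both views.

```bash
python3 - <<'E'
from h import *
a=cv2.imread("pics/scene.png");b=cv2.imread("pics/side.png")
r=lambda i,x,y,w,h:cv2.resize(i[y:y+h,x:x+w],(400,600),interpolation=cv2.INTER_CUBIC)
cv2.imwrite("pics/crop1.png",np.hstack([cv2.resize(a[215:335,290:430],(400,343),interpolation=cv2.INTER_CUBIC),cv2.resize(b[165:285,230:370],(400,343),interpolation=cv2.INTER_CUBIC)]))
E
```

```text
(no output)
```

View pics/crop1.png

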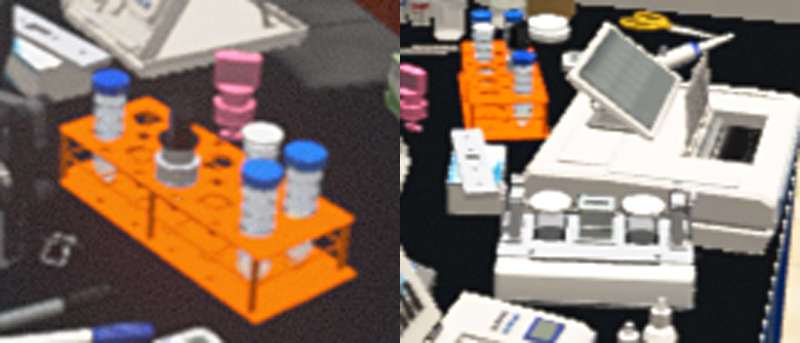

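The knob, with its black wing and grey collar, is at scene (352,267) and side (271,175). It could be confused with the pink piece at scene (372,243) or the white-capped tube at (382,263), and I pick the black one. The bar, with its slot and two holes, is on the carton at side (253,222). The shaker's lids are at side (282,236) and (315,237).

```bash
python3 - <<'E'
from h import *
a=cam("scene");b=cam("side")
print("knobtop",tri(a,(352.5,262),b,(271,175)))
print("bar c,ends",plane(b,[(253.1,221.7),(250,210.5),(256.5,233)],.055))
L=plane(b,[(282.2,236),(315,236.7)],.113);print("lids",L,L.mean(0),np.linalg.norm(L[0]-L[1]))
E
```

```text
knobtop [ 0.5362963  -0.43342361  0.11356521]
bar c,ends [[ 0.60760956 -0.07417713  0.055     ]
 [ 0.62315112 -0.18154375  0.055     ]
 [ 0.59252069  0.02341927  0.055     ]]
lids [[0.50625495 0.16671776 0.113     ]
 [0.40101663 0.16996759 0.113     ]] [0.45363579 0.16834267 0.113     ] 0.10528848525134839
```

```bash
python3 -m jog '[{"dz":-40},{"dz":-40},{"dx":31,"dy":-23.4},{"dx":31,"dy":-23.4},{"dx":31,"dy":-23.4},{"dx":31,"dy":-23.4},{"dx":31,"dy":-23.4},{"dx":31,"dy":-23.4},{"dx":31,"dy":-23.4},{"dx":31,"dy":-23.4},{"dx":31,"dy":-23.4},{"dx":31,"dy":-23.4},{"dx":31,"dy":-23.4},{"dx":31,"dy":-23.4},{"dx":31,"dy":-23.4},{"dx":31,"dy":-23.4},{"dx":31,"dy":-23.4},{"dx":31,"dy":-23.4}]' && python3 -m jog '[{"dx":31,"dy":-23.4},{"dx":31,"dy":-23.4},{"az":-6.8},{"az":-6.8},{"az":-6.8},{"az":-6.8},{"az":-6.8},{"az":-6.8},{"az":-6.8},{"az":-6.8},{"az":-6.8},{"az":-6.8},{"az":-6.8},{"az":-6.8},{},{}]' && python3 - <<'E'
from h import *
c=cam("wrist");save("w1.png",c["img"]);print(proj(c,[[.607,-.078,.055]]),c["f"])
print(bot.read_state()["q"])
b=cam("side");a=cam("scene");save("scene2.png",a["img"]);save("side2.png",b["img"])
E
```

```text
invalid input
```

```bash
python3 -m jog '[{"dx":0,"dy":0,"dz":-40,"ax":0,"ay":0,"az":0},{"dx":31,"dy":-23.4,"dz":0,"ax":0,"ay":0,"az":0},{"dx":31,"dy":-23.4,"dz":0,"ax":0,"ay":0,"az":0},{"dx":31,"dy":-23.4,"dz":0,"ax":0,"ay":0,"az":0},{"dx":31,"dy":-23.4,"dz":0,"ax":0,"ay":0,"az":0},{"dx":31,"dy":-23.4,"dz":0,"ax":0,"ay":0,"az":0},{"dx":31,"dy":-23.4,"dz":0,"ax":0,"ay":0,"az":0},{"dx":31,"dy":-23.4,"dz":0,"ax":0,"ay":0,"az":0},{"dx":31,"dy":-23.4,"dz":0,"ax":0,"ay":0,"az":0},{"dx":31,"dy":-23.4,"dz":0,"ax":0,"ay":0,"az":0},{"dx":31,"dy":-23.4,"dz":0,"ax":0,"ay":0,"az":0},{"dx":31,"dy":-23.4,"dz":0,"ax":0,"ay":0,"az":0},{"dx":31,"dy":-23.4,"dz":0,"ax":0,"ay":0,"az":0},{"dx":31,"dy":-23.4,"dz":0,"ax":0,"ay":0,"az":0},{"dx":31,"dy":-23.4,"dz":0,"ax":0,"ay":0,"az":0},{"dx":31,"dy":-23.4,"dz":0,"ax":0,"ay":0,"az":0},{"dx":31,"dy":-23.4,"dz":0,"ax":0,"ay":0,"az":0},{"dx":31,"dy":-23.4,"dz":0,"ax":0,"ay":0,"az":0},{"dx":31,"dy":-23.4,"dz":0,"ax":0,"ay":0,"az":0}]' && python3 -m jog '[{"dx":0,"dy":0,"dz":0,"ax":0,"ay":0,"az":-6.8},{"dx":0,"dy":0,"dz":0,"ax":0,"ay":0,"az":-6.8},{"dx":0,"dy":0,"dz":0,"ax":0,"ay":0,"az":-6.8},{"dx":0,"dy":0,"dz":0,"ax":0,"ay":0,"az":-6.8},{"dx":0,"dy":0,"dz":0,"ax":0,"ay":0,"az":-6.8},{"dx":0,"dy":0,"dz":0,"ax":0,"ay":0,"az":-6.8},{"dx":0,"dy":0,"dz":0,"ax":0,"ay":0,"az":-6.8},{"dx":0,"dy":0,"dz":0,"ax":0,"ay":0,"az":-6.8},{"dx":0,"dy":0,"dz":0,"ax":0,"ay":0,"az":-6.8},{"dx":0,"dy":0,"dz":0,"ax":0,"ay":0,"az":-6.8},{"dx":0,"dy":0,"dz":0,"ax":0,"ay":0,"az":-6.8},{"dx":0,"dy":0,"dz":0,"ax":0,"ay":0,"az":-6.8},{"dx":0,"dy":0,"dz":0,"ax":0,"ay":0,"az":0},{"dx":0,"dy":0,"dz":0,"ax":0,"ay":0,"az":0}]' && python3 - <<'E'
from h import *
c=cam("wrist");save("w1.png",c["img"]);print(proj(c,[[.607,-.078,.055]]),c["f"])
print(bot.read_state()["q"])
b=cam("side");a=cam("scene");save("scene2.png",a["img"]);save("side2.png",b["img"])
E
```

```text
time: 1.92
tool_pos: [0.6087, -0.077, 0.33]
tcp_rot: [3.107, 0.466, 0.0]
wrist_force: [0.1, -0.4, -0.6]
width: 0.999
grip_force: 0.0
time: 3.08
tool_pos: [0.6078, -0.0789, 0.3299]
tcp_rot: [-2.051, -2.379, 0.0]
wrist_force: [-0.4, 0.0, 0.2]
width: 0.995
grip_force: 0.0
[[279.87316993 179.47172109]] 308.2172657461115
[-1.69699057e-01  1.08675376e-01  1.64057739e+00  5.74853108e-06
  1.39250983e+00 -3.17663750e-01]
```

View pics/w1.png

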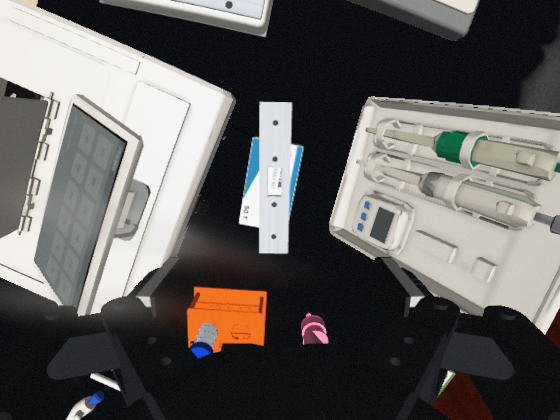

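Wrist view: the bar runs from (276,101) to (274,253), with its slot at (274,180). The carton is under it, the reader is clear on the left and the pipette tray is clear on the right.

```bash
cat >> h.py <<'E'
def yaw(): return np.degrees(np.arctan2(*Rn.from_rotvec(bot.read_state()["tcp_rot"]).as_matrix()[[1,0],0]))
def go(x,y,z,yw):
    s=bot.read_state();R=Rn.from_rotvec(s["tcp_rot"]).as_matrix()
    d=(yw-yaw()+180)%360-180
    print("tool dx,dy,dz mm",np.round(R.T@(np.array([x,y,z])-s["tool_pos"])*1000,1),"az",np.round(-d,2),"now",np.round(s["tool_pos"],4),round(yaw(),2),"tilt",np.round(R[:,2],4))
E
python3 - <<'E'
from h import *
c=cam("wrist");im=cv2.cvtColor(c["img"],cv2.COLOR_RGB2HSV)
print(im[120,275],im[240,275],im[150,297],im[200,255],im[115,265])
m=np.zeros(im.shape[:2],np.uint8)
roi=c["img"][90:265,240:310].astype(int)
g=((roi.max(2)-roi.min(2)<45)&(roi.min(2)>110)&(roi.max(2)<235)).astype(np.uint8)
g=cv2.morphologyEx(g,cv2.MORPH_OPEN,np.ones((3,3)))
# edge per row, well-contrast ends rows (bar overhanging carton)
for v in (104,110,116,122,128,134,234,240,246,250):
    x=np.where(g[v-90])[0]+240;print(v,x.min() if len(x) else None,x.max() if len(x) else None)
y=np.where(g[:,30:38].any(1))[0]+90;print(y.min(),y.max())
E
```

```text
[109  22 125] [105   9 227] [100 163 203] [ 90   1 246] [107   8 231]
104 259 291
110 259 291
116 259 291
122 259 291
128 259 291
134 259 291
234 259 288
240 259 287
246 259 287
250 259 287
102 253
```

```bash
python3 - <<'E'
from h import *
c=cam("wrist")
P=plane(c,[(259,102),(291.7,102),(288,253.5),(259,253.5)],.055);print(P)
a=(P[0]+P[1])/2;b=(P[2]+P[3])/2;d=a-b
print("L",np.linalg.norm(d),"W",np.linalg.norm(P[0]-P[1]),np.linalg.norm(P[2]-P[3]),"c",(a+b)/2)
yb=np.degrees(np.arctan2(d[1],d[0]));print("yaw",yb)
m=(a+b)/2;go(m[0],m[1],.2,yb);go(m[0],m[1],.068,yb)
E
```

```text
[[ 0.56719682  0.0137009   0.055     ]
 [ 0.60712811  0.01968531  0.055     ]
 [ 0.63376674 -0.17908102  0.055     ]
 [ 0.59377755 -0.18514282  0.055     ]]
L 0.2005779526255757 W 0.04037723840465515 0.04044602502628595 c [ 0.6004673  -0.08270941  0.055     ]
yaw 97.62362204000306
tool dx,dy,dz mm [ -2.7  -7.9 130. ] az 0.97 now [ 0.6079 -0.0789  0.33  ] 98.59 tilt [-1.e-04  0.e+00 -1.e+00]
tool dx,dy,dz mm [ -2.7  -7.9 262. ] az 0.97 now [ 0.6079 -0.0789  0.33  ] 98.59 tilt [-1.e-04  0.e+00 -1.e+00]
```

```bash
python3 -m jog '[{"dx":-2.7,"dy":-7.9,"dz":30,"ax":0,"ay":0,"az":1},{"dx":0,"dy":0,"dz":35,"ax":0,"ay":0,"az":0},{"dx":0,"dy":0,"dz":35,"ax":0,"ay":0,"az":0},{"dx":0,"dy":0,"dz":35,"ax":0,"ay":0,"az":0},{"dx":0,"dy":0,"dz":35,"ax":0,"ay":0,"az":0},{"dx":0,"dy":0,"dz":30,"ax":0,"ay":0,"az":0},{"dx":0,"dy":0,"dz":20,"ax":0,"ay":0,"az":0},{"dx":0,"dy":0,"dz":20,"ax":0,"ay":0,"az":0},{"dx":0,"dy":0,"dz":14,"ax":0,"ay":0,"az":0},{"dx":0,"dy":0,"dz":10,"ax":0,"ay":0,"az":0},{"dx":0,"dy":0,"dz":0,"ax":0,"ay":0,"az":0},{"dx":0,"dy":0,"dz":0,"ax":0,"ay":0,"az":0}]' 0.9 && python3 -m jog '[{"dx":0,"dy":0,"dz":0,"ax":0,"ay":0,"az":0},{"dx":0,"dy":0,"dz":0,"ax":0,"ay":0,"az":0},{"dx":0,"dy":0,"dz":0,"ax":0,"ay":0,"az":0},{"dx":0,"dy":0,"dz":0,"ax":0,"ay":0,"az":0},{"dx":0,"dy":0,"dz":0,"ax":0,"ay":0,"az":0},{"dx":0,"dy":0,"dz":0,"ax":0,"ay":0,"az":0},{"dx":0,"dy":0,"dz":0,"ax":0,"ay":0,"az":0},{"dx":0,"dy":0,"dz":0,"ax":0,"ay":0,"az":0}]' 0.3 60
```

```text
time: 4.33
tool_pos: [0.6004, -0.0827, 0.0658]
tcp_rot: [-2.068, -2.364, 0.001]
wrist_force: [0.9, 0.7, 0.8]
width: 0.901
grip_force: 0.0
time: 5.0
tool_pos: [0.6018, -0.083, 0.0679]
tcp_rot: [2.066, 2.363, 0.002]
wrist_force: [-0.7, -0.1, 6.2]
width: 0.44
grip_force: 60.7
```

```bash
python3 -m jog '[{"dx":0,"dy":0,"dz":-10,"ax":0,"ay":0,"az":0},{"dx":0,"dy":0,"dz":-20,"ax":0,"ay":0,"az":0},{"dx":0,"dy":0,"dz":-33,"ax":0,"ay":0,"az":0},{"dx":0,"dy":0,"dz":-33,"ax":0,"ay":0,"az":0},{"dx":0,"dy":0,"dz":-33,"ax":0,"ay":0,"az":0},{"dx":0,"dy":0,"dz":-33,"ax":0,"ay":0,"az":0},{"dx":0,"dy":0,"dz":-33,"ax":0,"ay":0,"az":0},{"dx":0,"dy":0,"dz":-33,"ax":0,"ay":0,"az":0},{"dx":0,"dy":0,"dz":-33,"ax":0,"ay":0,"az":0},{"dx":0,"dy":0,"dz":0,"ax":0,"ay":0,"az":0},{"dx":0,"dy":0,"dz":0,"ax":0,"ay":0,"az":0}]' && python3 -m jog '[{"dx":0,"dy":0,"dz":0,"ax":0,"ay":0,"az":-5},{"dx":0,"dy":0,"dz":0,"ax":0,"ay":0,"az":-5.6},{"dx":0,"dy":0,"dz":0,"ax":0,"ay":0,"az":-7},{"dx":0,"dy":0,"dz":0,"ax":0,"ay":0,"az":-7},{"dx":0,"dy":0,"dz":0,"ax":0,"ay":0,"az":-7},{"dx":0,"dy":0,"dz":0,"ax":0,"ay":0,"az":-7},{"dx":0,"dy":0,"dz":0,"ax":0,"ay":0,"az":-7},{"dx":0,"dy":0,"dz":0,"ax":0,"ay":0,"az":-7},{"dx":0,"dy":0,"dz":0,"ax":0,"ay":0,"az":-7},{"dx":0,"dy":0,"dz":0,"ax":0,"ay":0,"az":-7},{"dx":0,"dy":0,"dz":0,"ax":0,"ay":0,"az":-7},{"dx":0,"dy":0,"dz":0,"ax":0,"ay":0,"az":-5},{"dx":0,"dy":0,"dz":0,"ax":0,"ay":0,"az":-4},{"dx":0,"dy":0,"dz":0,"ax":0,"ay":0,"az":0}]' && python3 -m jog '[{"dx":15,"dy":15,"dz":0,"ax":0,"ay":0,"az":0},{"dx":25,"dy":25,"dz":0,"ax":0,"ay":0,"az":0},{"dx":25,"dy":25,"dz":0,"ax":0,"ay":0,"az":0},{"dx":25,"dy":25,"dz":0,"ax":0,"ay":0,"az":0},{"dx":25,"dy":25,"dz":0,"ax":0,"ay":0,"az":0},{"dx":25,"dy":25,"dz":0,"ax":0,"ay":0,"az":0},{"dx":12,"dy":10,"dz":0,"ax":0,"ay":0,"az":0},{"dx":0,"dy":0,"dz":0,"ax":0,"ay":0,"az":0},{"dx":0,"dy":0,"dz":0,"ax":0,"ay":0,"az":0},{"dx":0,"dy":0,"dz":0,"ax":0,"ay":0,"az":0}]' && python3 - <<'E'
from h import *
c=cam("wrist");save("w2.png",c["img"])
print(yaw(),bot.read_state()["q"],proj(c,[[.4536,.1683,.113]]))
E
```

```text
time: 5.92
tool_pos: [0.6015, -0.0829, 0.3302]
tcp_rot: [2.065, 2.361, 0.005]
wrist_force: [-0.7, 0.6, -3.5]
width: 0.442
grip_force: 60.7
time: 7.08
tool_pos: [0.599, -0.0825, 0.3236]
tcp_rot: [0.01, -3.136, -0.002]
wrist_force: [-0.3, 0.0, -1.9]
width: 0.436
grip_force: 60.7
time: 7.92
tool_pos: [0.4481, 0.0661, 0.3263]
tcp_rot: [0.006, -3.141, 0.001]
wrist_force: [-0.5, 0.0, -1.9]
width: 0.439
grip_force: 60.8
-179.8089193574052 [ 9.13573865e-02 -2.06701153e-01  1.94802351e+00 -5.75571953e-04
  1.40081537e+00 -1.48267656e+00] [[371.80013919 195.70483597]]
```

View pics/w2.png

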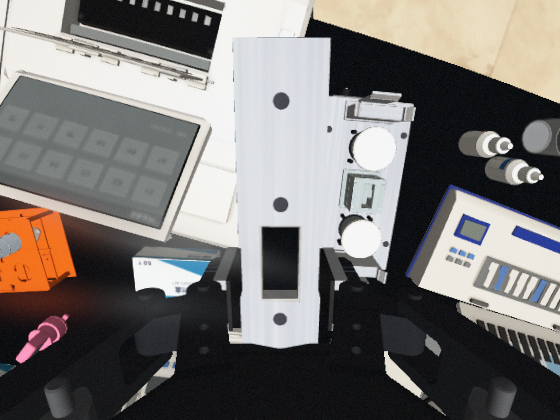

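Wrist view with the bar held: the bar is along the image vertical, with its slot at about (280,262). The shaker shows beside it, with lids at (374,149) and (361,238) and the socket mouth at (366,192). The bottles are at (485,145) and (515,170).

```bash
cat > lids.py <<'E'
from h import *
def lids(c,box):
    x0,y0,x1,y1=box;g=c["img"][y0:y1,x0:x1].min(2);m=(g>215).astype(np.uint8)
    m=cv2.morphologyEx(m,cv2.MORPH_OPEN,np.ones((7,7)))
    cs=sorted(cv2.findContours(m,0,1)[0],key=cv2.contourArea)[-2:]
    E=[cv2.fitEllipse(cv2.convexHull(k)) for k in cs];E.sort(key=lambda e:e[0][1])
    return [((e[0][0]+x0,e[0][1]+y0),e[1]) for e in E]
E
python3 - <<'E'
from lids import *
c=cam("wrist");L=lids(c,(335,115,410,270));print(L)
P=plane(c,[l[0] for l in L],.113);d=P[1]-P[0]
print(P,"c",P.mean(0),np.linalg.norm(d),"yaw",np.degrees(np.arctan2(d[1],d[0])))
# bar held: edges in the image
g=cv2.cvtColor(c["img"],cv2.COLOR_RGB2GRAY).astype(int)
for v in(60,150,200,240,270,285):
    r=np.diff(g[v,225:340]);k=[(i+225,int(r[i])) for i in np.where(abs(r)>30)[0]];print(v,k)
for u in(270,280,290):
    r=np.diff(g[30:350,u]);print(u,[(i+30,int(r[i])) for i in np.where(abs(r)>30)[0]])
E
```

```text
[((374.9158821105957, 148.26947402954102), (41.46282958984375, 44.703155517578125)), ((366.84514808654785, 235.9138946533203), (41.99025344848633, 51.4221076965332))]
[[0.40134236 0.16762996 0.113     ]
 [0.50173943 0.16620204 0.113     ]] c [0.45154089 0.166916   0.113     ] 0.10040721969060662 yaw -0.8148500081747503
60 [(np.int64(328), -45), (np.int64(329), -102), (np.int64(330), -57)]
150 []
200 [(np.int64(235), -46), (np.int64(237), 31), (np.int64(273), -62), (np.int64(274), -59), (np.int64(286), 104), (np.int64(338), -83)]
240 [(np.int64(260), -52), (np.int64(261), -84), (np.int64(262), -47), (np.int64(297), 40), (np.int64(298), 98), (np.int64(299), 39), (np.int64(336), -115), (np.int64(337), -88)]
270 [(np.int64(240), 85), (np.int64(241), 70), (np.int64(260), -34), (np.int64(261), -71), (np.int64(262), -49), (np.int64(297), 72), (np.int64(298), 57), (np.int64(317), -36), (np.int64(318), -107), (np.int64(319), -54), (np.int64(330), 60)]
285 [(np.int64(225), -82), (np.int64(226), -58), (np.int64(241), 117), (np.int64(242), 56), (np.int64(261), -71), (np.int64(262), -81), (np.int
[... 388 characters left out ...]
9), (np.int64(37), 50), (np.int64(91), -72), (np.int64(92), -67), (np.int64(108), 46), (np.int64(109), 104), (np.int64(196), -89), (np.int64(197), -47), (np.int64(211), 128), (np.int64(225), -43), (np.int64(226), -102), (np.int64(227), -55), (np.int64(289), 70), (np.int64(297), 33), (np.int64(298), 85), (np.int64(311), -32), (np.int64(312), -83), (np.int64(313), -32), (np.int64(324), 95), (np.int64(325), 45), (np.int64(347), -79), (np.int64(348), -114)]
290 [(np.int64(36), -76), (np.int64(37), 51), (np.int64(225), -43), (np.int64(226), -101), (np.int64(227), -58), (np.int64(289), 66), (np.int64(297), 32), (np.int64(298), 86), (np.int64(345), -39), (np.int64(346), -123), (np.int64(347), -37)]
```

```bash
python3 - <<'E'
from lids import *
from scipy.optimize import least_squares
c=cam("wrist");s=bot.read_state();R=Rn.from_rotvec(s["tcp_rot"]).as_matrix()
g=c["img"][215:262,340:384].min(2);print(np.unique(g[10:30,10:30]).min())
m=(g>215).astype(np.uint8);m=cv2.morphologyEx(m,cv2.MORPH_OPEN,np.ones((5,5)))
for v in range(0,47,3):
    x=np.where(m[v])[0];print(v+215,(x.min()+340,x.max()+340) if len(x) else 0,end=' ')
print()
v=np.array([36.8,226.5,298.5,347.5]);X=np.array([100,19,-19,-100])/1000
def f(p):
    T=np.array([[p[1]+x*np.cos(p[2]),0,p[0]+x*np.sin(p[2])] for x in X])  # tool coords, top face
    return proj(c,T@R.T+s["tool_pos"])[:,1]-v
r=least_squares(f,[.013,0,0]);print("tool z of top",r.x[0],"x offset",r.x[1],"pitch deg",np.degrees(r.x[2]),r.fun)
P=plane(c,[(236.5,200),(338.5,200),(262,270),(298,270),(240.7,270),(318.3,270),(329.5,60),(234,60)],s["tool_pos"][2]-r.x[0])
print(np.round((P-s["tool_pos"])@R*1000,1))
E
```

```text
235
215 (np.int64(376), np.int64(383)) 218 (np.int64(374), np.int64(383)) 221 (np.int64(358), np.int64(383)) 224 (np.int64(351), np.int64(383)) 227 (np.int64(348), np.int64(383)) 230 (np.int64(345), np.int64(383)) 233 (np.int64(344), np.int64(383)) 236 (np.int64(343), np.int64(381)) 239 (np.int64(343), np.int64(381)) 242 (np.int64(343), np.int64(380)) 245 (np.int64(343), np.int64(382)) 248 (np.int64(344), np.int64(383)) 251 (np.int64(347), np.int64(383)) 254 (np.int64(350), np.int64(383)) 257 (np.int64(358), np.int64(383)) 260 (np.int64(380), np.int64(383)) 
tool z of top 0.015690399380127024 x offset 0.0018890072045465323 pitch deg -26.306656464069373 [ -0.71601488   9.27709331 -13.03535629   4.4769888 ]
[[ 33.6 -21.3  15.7]
 [ 33.6  26.4  15.7]
 [ -2.   -9.9  15.7]
 [ -2.    8.   15.7]
 [ -2.1 -20.5  15.7]
 [ -2.1  18.1  15.7]
 [ 94.4  20.   15.7]
 [ 94.3 -20.4  15.8]]
```

```bash
python3 - <<'E'
from lids import *
c=cam("wrist")
g=c["img"][120:180,340:412].min(2);m=(g>215).astype(np.uint8);m=cv2.morphologyEx(m,cv2.MORPH_OPEN,np.ones((5,5)))
for v in range(0,60,3):
    x=np.where(m[v])[0];print(v+120,(x.min()+340,x.max()+340) if len(x) else 0,end=' ')
print(proj(c,[[.4,.168,.113],[.505,.167,.113]]))
for q in [((374.,148.7),(362.2,239.3))]:
    P=plane(c,q,.113);d=P[1]-P[0];print(P,P.mean(0),np.linalg.norm(d),np.degrees(np.arctan2(d[1],d[0])))
# socket/platform zoom
I=cv2.resize(c["img"][85:295,325:425],None,fx=4,fy=4,interpolation=cv2.INTER_CUBIC)[:, :]
save("z1.png",cv2.resize(I,(286,600)) if 0 else c["img"][85:285,325:425].repeat(3,0).repeat(3,1))
E
```

```text
120 (np.int64(340), np.int64(345)) 123 (np.int64(340), np.int64(363)) 126 (np.int64(340), np.int64(363)) 129 (np.int64(340), np.int64(387)) 132 (np.int64(340), np.int64(392)) 135 (np.int64(340), np.int64(392)) 138 (np.int64(340), np.int64(394)) 141 (np.int64(340), np.int64(394)) 144 (np.int64(340), np.int64(395)) 147 (np.int64(340), np.int64(395)) 150 (np.int64(340), np.int64(395)) 153 (np.int64(340), np.int64(394)) 156 (np.int64(340), np.int64(393)) 159 (np.int64(340), np.int64(391)) 162 (np.int64(340), np.int64(390)) 165 (np.int64(340), np.int64(387)) 168 (np.int64(340), np.int64(384)) 171 0 174 0 177 0 [[375.32798057 146.8423907 ]
 [367.32840461 238.35760474]]
[[0.40200253 0.1666897  0.113     ]
 [0.50616789 0.16103743 0.113     ]] [0.45408521 0.16386356 0.113     ] 0.10431860331628691 -3.1059670682475233
```

View pics/z1.png

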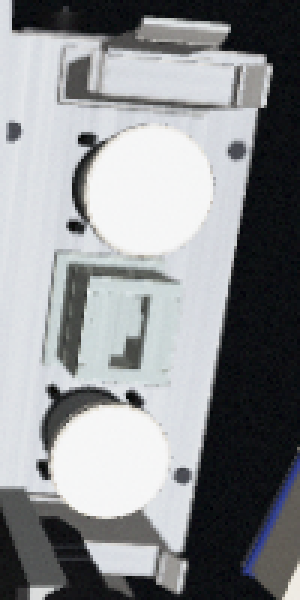

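Close crop: lid centres at image (373.8,148.3) and (361.5,238.5), socket mouth at about (368.3,195.3). The platform's right edge runs from crop (259,110) to (190,540). The near post's saddle and its flared guards are at the top.

```bash
python3 - <<'E'
from lids import *
c=cam("wrist")
P=plane(c,[(373.8,148.3),(361.5,238.5)],.113);d=P[1]-P[0];print(P,P.mean(0),np.linalg.norm(d),np.degrees(np.arctan2(d[1],d[0])))
print("socket",plane(c,[(368.3,195.3)],.112))
Q=plane(c,[(325+257/3,85+115/3),(325+190/3,85+540/3)],.07);d=Q[1]-Q[0];print(Q,np.degrees(np.arctan2(d[1],d[0])))
s=cam("side");L=lids(s,(268,226,330,248));print(L)
P=plane(s,[l[0] for l in L],.113);d=P[1]-P[0];print(P,P.mean(0),np.linalg.norm(d),np.degrees(np.arctan2(d[1],d[0])))
E
```

```text
[[0.40153701 0.16648771 0.113     ]
 [0.50515432 0.16018414 0.113     ]] [0.45334567 0.16333592 0.113     ] 0.10380886716636072 -3.4813032593982713
socket [[0.45385953 0.16450944 0.112     ]]
[[0.37350411 0.22244419 0.07      ]
 [0.55872985 0.2119384  0.07      ]] -3.246273009399465
[]Traceback (most recent call last):
  File "<stdin>", line 7, in <module>
  File "h.py", line 16, in plane
    o,D=ray(c,uv);return o+D*((z-o[2])/D[:,2])[:,None]
        ~~~^^^^^^
  File "h.py", line 13, in ray
    k,d=K(c);p=cv2.undistortPoints(np.array(uv,float).reshape(-1,1,2),k,d).reshape(-1,2)
               ~~~~~~~~~~~~~~~~~~~^^^^^^^^^^^^^^^^^^^^^^^^^^^^^^^^^^^^^^^^
cv2.error: OpenCV(4.12.0) /io/opencv/modules/calib3d/src/undistort.dispatch.cpp:347: error: (-215:Assertion failed) CV_IS_MAT(_src) && CV_IS_MAT(_dst) && (_src->rows == 1 || _src->cols == 1) && (_dst->rows == 1 || _dst->cols == 1) && _src->cols + _src->rows - 1 == _dst->rows + _dst->cols - 1 && (CV_MAT_TYPE(_src->type) == CV_32FC2 || CV_MAT_TYPE(_src->type) == CV_64FC2) && (CV_MAT_TYPE(_dst->type) == CV_32FC2 || CV_MAT_TYPE(_dst->type) == CV_64FC2) in function 'cvUndistortPointsInternal'
```

```bash
python3 -c "
from h import *
go(.4536,.165,.19,177.2)"
```

```text
tool dx,dy,dz mm [ -5.7  99.  136.7] az 2.99 now [0.4483 0.066  0.3267] -179.81 tilt [-5.e-04 -2.e-04 -1.e+00]
```

```bash
python3 -m jog '[{"dx":-1,"dy":15,"dz":0,"ax":0,"ay":0,"az":0},{"dx":-1,"dy":24,"dz":0,"ax":0,"ay":0,"az":0},{"dx":-1.7,"dy":24,"dz":0,"ax":0,"ay":0,"az":0},{"dx":-1,"dy":24,"dz":0,"ax":0,"ay":0,"az":0},{"dx":-1,"dy":12,"dz":0,"ax":0,"ay":0,"az":0},{"dx":0,"dy":0,"dz":10,"ax":0,"ay":0,"az":1.5},{"dx":0,"dy":0,"dz":25,"ax":0,"ay":0,"az":1.5},{"dx":0,"dy":0,"dz":30,"ax":0,"ay":0,"az":0},{"dx":0,"dy":0,"dz":30,"ax":0,"ay":0,"az":0},{"dx":0,"dy":0,"dz":25,"ax":0,"ay":0,"az":0},{"dx":0,"dy":0,"dz":16.7,"ax":0,"ay":0,"az":0},{"dx":0,"dy":0,"dz":0,"ax":0,"ay":0,"az":0},{"dx":0,"dy":0,"dz":0,"ax":0,"ay":0,"az":0},{"dx":0,"dy":0,"dz":0,"ax":0,"ay":0,"az":0}]' && python3 - <<'E'
from h import *
go(.4536,.165,.1405,177.2)
c=cam("wrist");s=cam("side")
save("w3.png",np.hstack([c["img"][0:400:1,180:380],cv2.resize(s["img"][180:300,230:350],(400,400),interpolation=cv2.INTER_CUBIC)]))
E
```

```text
time: 9.38
tool_pos: [0.4542, 0.1656, 0.1916]
tcp_rot: [0.076, 3.139, 0.001]
wrist_force: [-0.5, -0.6, -1.8]
width: 0.44
grip_force: 61.0
tool dx,dy,dz mm [ 0.7 -0.7 51.1] az 0.04 now [0.4542 0.1656 0.1916] 177.24 tilt [ 1.9e-03  4.0e-04 -1.0e+00]
```

View pics/w3.png

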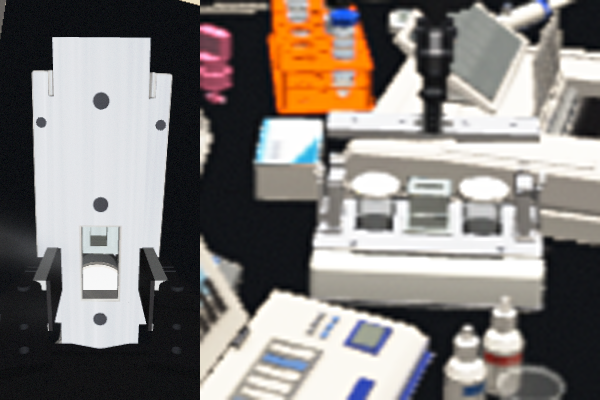

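The bar hovers in line with the shaker, with its cheeks symmetric at about (43,85) and (160,85). The socket shows centred through the slot. I lower it now.

```bash
python3 -m jog '[{"dx":0.5,"dy":-0.7,"dz":15,"ax":0,"ay":0,"az":0},{"dx":0,"dy":0,"dz":15,"ax":0,"ay":0,"az":0},{"dx":0,"dy":0,"dz":8,"ax":0,"ay":0,"az":0},{"dx":0,"dy":0,"dz":4,"ax":0,"ay":0,"az":0},{"dx":0,"dy":0,"dz":3,"ax":0,"ay":0,"az":0},{"dx":0,"dy":0,"dz":2,"ax":0,"ay":0,"az":0},{"dx":0,"dy":0,"dz":0,"ax":0,"ay":0,"az":0},{"dx":0,"dy":0,"dz":0,"ax":0,"ay":0,"az":0}]'; python3 -m jog '[{"dx":0,"dy":0,"dz":1.5,"ax":0,"ay":0,"az":0},{"dx":0,"dy":0,"dz":1.5,"ax":0,"ay":0,"az":0},{"dx":0,"dy":0,"dz":0,"ax":0,"ay":0,"az":0},{"dx":0,"dy":0,"dz":0,"ax":0,"ay":0,"az":0}]'
```

```text
time: 10.15
tool_pos: [0.4531, 0.1651, 0.144]
tcp_rot: [0.075, 3.14, 0.001]
wrist_force: [0.3, 0.5, -1.7]
width: 0.439
grip_force: 61.0
time: 10.48
tool_pos: [0.4534, 0.1651, 0.1408]
tcp_rot: [0.075, 3.139, 0.001]
wrist_force: [1.3, 0.7, -0.5]
width: 0.437
grip_force: 61.1
```

```bash
python3 -m jog '[{"dx":0,"dy":0,"dz":1,"ax":0,"ay":0,"az":0},{"dx":0,"dy":0,"dz":1,"ax":0,"ay":0,"az":0},{"dx":0,"dy":0,"dz":0,"ax":0,"ay":0,"az":0},{"dx":0,"dy":0,"dz":0,"ax":0,"ay":0,"az":0}]'
```

```text
time: 10.82
tool_pos: [0.4536, 0.1651, 0.139]
tcp_rot: [0.075, 3.138, 0.001]
wrist_force: [3.1, 0.1, 1.4]
width: 0.438
grip_force: 61.5
```

```bash
python3 -m jog '[{"dx":0,"dy":0,"dz":0,"ax":0,"ay":0,"az":0},{"dx":0,"dy":0,"dz":0,"ax":0,"ay":0,"az":0},{"dx":0,"dy":0,"dz":0,"ax":0,"ay":0,"az":0},{"dx":0,"dy":0,"dz":0,"ax":0,"ay":0,"az":0},{"dx":0,"dy":0,"dz":0,"ax":0,"ay":0,"az":0},{"dx":0,"dy":0,"dz":-10,"ax":0,"ay":0,"az":0},{"dx":0,"dy":0,"dz":-20,"ax":0,"ay":0,"az":0},{"dx":0,"dy":0,"dz":-30,"ax":0,"ay":0,"az":0},{"dx":0,"dy":0,"dz":-35,"ax":0,"ay":0,"az":0},{"dx":0,"dy":0,"dz":-35,"ax":0,"ay":0,"az":0},{"dx":0,"dy":0,"dz":-35,"ax":0,"ay":0,"az":0},{"dx":0,"dy":0,"dz":-25,"ax":0,"ay":0,"az":0},{"dx":0,"dy":0,"dz":0,"ax":0,"ay":0,"az":0},{"dx":0,"dy":0,"dz":0,"ax":0,"ay":0,"az":0},{"dx":0,"dy":0,"dz":0,"ax":0,"ay":0,"az":0}]' 0.9 && python3 - <<'E'
from h import *
c=cam("wrist");s=cam("side");print(yaw())
save("w4.png",np.hstack([cv2.resize(c["img"][100:310,180:380],(400,420),interpolation=cv2.INTER_CUBIC),cv2.resize(s["img"][180:300,230:350],(400,420),interpolation=cv2.INTER_CUBIC)]))
cv2.imwrite("pics/w4raw.png",c["img"][:,:,::-1])
S=np.array([.4536,.164,0]);r=np.radians(-3.3);f=lambda x,y,z:[S[0]+np.cos(r)*x-np.sin(r)*y,S[1]+np.sin(r)*x+np.cos(r)*y,z]
print(proj(c,[f(-.1,-.02,.126),f(-.1,.02,.126),f(.1,.02,.126),f(.1,-.02,.126),f(0,0,.126),f(0,0,.112)]))
E
```

```text
time: 12.07
tool_pos: [0.4521, 0.1648, 0.328]
tcp_rot: [-0.075, -3.14, 0.0]
wrist_force: [0.1, 0.0, -0.7]
width: 0.895
grip_force: 0.0
177.26347529023792
[[261.37256431  96.18714642]
 [301.12768101  96.60192021]
 [296.50664563 278.0935061 ]
 [262.23131095 277.77505892]
 [280.24430964 193.78136399]
 [280.23758592 191.28918661]]
```

View pics/w4.png

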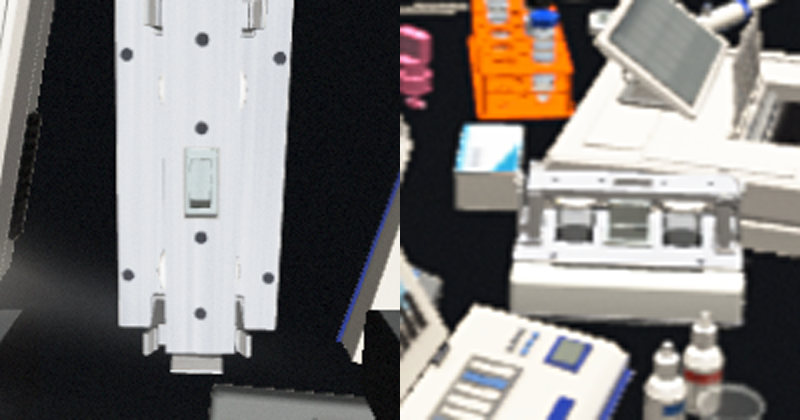

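The bar lies on the posts between its cheeks, flat in the side view, and the cups and bottles stand undisturbed. The mouth shows inside the slot at about image (280,191). I measure it precisely.

```bash
python3 - <<'E'
from h import *
c=cam("wrist");g=cv2.cvtColor(c["img"],cv2.COLOR_RGB2GRAY)
print(g[170:212:2,270:293])
E
```

```text
[[226 228 228 225 224 226 225 225 227 229 228 226 227 227 226 226 225 223
  226 227 228 226 227]
 [227 229 228 227 226 225 226 223 228 228 227 227 228 227 226 226 226 225
  224 227 228 227 226]
 [226 224 222 221 217 217 219 219 221 223 220 222 220 224 222 222 219 217
  220 223 225 225 223]
 [226 217 194 203 213 213 214 212 215 216 215 216 214 211 211 210 209 208
  208 186 211 224 226]
 [226 217 196 203 218 218 216 218 218 217 216 214 217 214 218 216 216 216
  216 190 211 225 225]
 [227 221 195 205 216 196 194 204 199 200 205 202 202 205 208 213 215 202
  207 190 209 224 225]
 [226 217 196 203 215 193 205 214 211 211 209 207 209 209 216 199 208 216
  216 191 210 226 225]
 [227 220 195 203 215 192 203 212 211 208 208 208 210 212 214 192 206 219
  215 190 208 227 225]
 [226 224 197 204 214 212 213 213 214 210 207 208 211 212 214 192 208 215
  215 190 212 226 223]
 [227 221 197 203 215 214 214 212 210 208 210 209 211 214 215 195 204 217
  218 190 212 225 225]
 [227 220 198 201 212 194 207 217 211 210 209 207 212 213 214 207 213 217
  206 195 214 224 224]
 [226 221 199 205 214 191 203 215
[... 237 characters left out ...]
197 197 219 224 225]
 [226 226 203 203 215 214 216 213 212 212 207 211 212 213 216 172 198 215
  199 196 220 225 225]
 [224 226 199 203 212 201 196 194 205 211 208 210 211 214 216 193 206 216
  197 196 218 222 225]
 [228 225 200 205 199 139  94  93  93  91  91  92  93  95  94 132 199 215
  198 196 218 226 224]
 [226 226 199 203 197 136  94  94  93  93  92  97  96  94  92 139 200 218
  197 202 219 225 225]
 [226 228 198 207 213 214 218 217 209 205 207 212 212 207 207 210 212 213
  196 203 220 225 225]
 [227 227 178 142 144 143 143 142 139 143 139 141 144 137 143 140 143 142
  144 195 222 225 226]
 [227 228 214 197 193 198 200 205 211 206 207 203 204 203 198 200 196 199
  199 209 222 223 225]]
```

```bash
python3 -m jog '[{"dx":0,"dy":0,"dz":0,"ax":0,"ay":0,"az":5},{"dx":0,"dy":0,"dz":0,"ax":0,"ay":0,"az":7},{"dx":0,"dy":0,"dz":0,"ax":0,"ay":0,"az":7},{"dx":0,"dy":0,"dz":0,"ax":0,"ay":0,"az":7},{"dx":0,"dy":0,"dz":0,"ax":0,"ay":0,"az":7},{"dx":0,"dy":0,"dz":0,"ax":0,"ay":0,"az":7},{"dx":0,"dy":0,"dz":0,"ax":0,"ay":0,"az":7},{"dx":0,"dy":0,"dz":0,"ax":0,"ay":0,"az":7},{"dx":0,"dy":0,"dz":0,"ax":0,"ay":0,"az":7},{"dx":0,"dy":0,"dz":0,"ax":0,"ay":0,"az":7},{"dx":0,"dy":0,"dz":0,"ax":0,"ay":0,"az":7},{"dx":0,"dy":0,"dz":0,"ax":0,"ay":0,"az":7},{"dx":0,"dy":0,"dz":0,"ax":0,"ay":0,"az":5.3},{"dx":0,"dy":0,"dz":0,"ax":0,"ay":0,"az":0},{"dx":0,"dy":0,"dz":0,"ax":0,"ay":0,"az":0}]' && python3 - <<'E'
from h import *
c=cam("wrist");g=cv2.cvtColor(c["img"],cv2.COLOR_RGB2GRAY);u,v=proj(c,[[.4548,.1641,.112]])[0];print(u,v);u,v=int(u),int(v)
I=g[v-25:v+25,u-32:u+32];print(I[10:40:2,6:60:2])
go(.536,-.433,.33,90)
E
python3 -m jog '[{"dx":-20,"dy":2.8,"dz":0,"ax":0,"ay":0,"az":0},{"dx":-37,"dy":5.3,"dz":0,"ax":0,"ay":0,"az":0},{"dx":-37,"dy":5.3,"dz":0,"ax":0,"ay":0,"az":0},{"dx":-37,"dy":5.3,"dz":0,"ax":0,"ay":0,"az":0},{"dx":-37,"dy":5.3,"dz":0,"ax":0,"ay":0,"az":0},{"dx":-37,"dy":5.3,"dz":0,"ax":0,"ay":0,"az":0},{"dx":-37,"dy":5.3,"dz":0,"ax":0,"ay":0,"az":0},{"dx":-37,"dy":5.3,"dz":0,"ax":0,"ay":0,"az":0},{"dx":-37,"dy":5.3,"dz":0,"ax":0,"ay":0,"az":0},{"dx":-37,"dy":5.3,"dz":0,"ax":0,"ay":0,"az":0},{"dx":-37,"dy":5.3,"dz":0,"ax":0,"ay":0,"az":0},{"dx":-37,"dy":5.3,"dz":0,"ax":0,"ay":0,"az":0},{"dx":-37,"dy":5.3,"dz":0,"ax":0,"ay":0,"az":0},{"dx":-37,"dy":5.3,"dz":0,"ax":0,"ay":0,"az":0},{"dx":-37,"dy":5.3,"dz":0,"ax":0,"ay":0,"az":0},{"dx":-37,"dy":5.3,"dz":0,"ax":0,"ay":0,"az":0},{"dx":-22,"dy":2,"dz":0,"ax":0,"ay":0,"az":0},{"dx":0,"dy":0,"dz":0,"ax":0,"ay":0,"az":0},{"dx":0,"dy":0,"dz":0,"ax":0,"ay":0,"az":0},{"dx":0,"dy":0,"dz":0,"ax":0,"ay":0,"az":0}]' && python3 - <<'E'
from h import *
c=cam("wrist");save("w5.png",c["img"]);print(yaw(),proj(c,[[.536,-.433,.1295]]))
E
```

```text
time: 13.47
tool_pos: [0.452, 0.1647, 0.327]
tcp_rot: [-2.218, -2.223, 0.003]
wrist_force: [-0.2, 1.0, -0.1]
width: 0.904
grip_force: 0.0
283.1726113021425 189.1187324993346
[[228 228 227 228 227 228 228 227 225 225 218 222 217 215 208 207 204 203
  185 175 176 145 154 136 139 142 135]
 [229 228 229 228 227 228 228 228 228 230 228 229 230 229 228 228 229 227
  227 225 228 228 226 226 226 224 226]
 [229 229 231 230 231 230 230 231 230 231 229 231 229 229 229 229 230 228
  228 228 228 228 228 228 229 228 229]
 [228 228 228 229 229 228 227 227 227 230 229 227 229 229 229 228 229 230
  229 229 229 230 230 229 229 230 231]
 [229 231 229 206 216 216 216 217 224 225 225 227 227 229 229 229 229 228
  228 227 227 228 227 227 226 228 228]
 [227 228 224 202 211 222 225 190 213 215 215 218 216 217 221 218 219 224
  221 223 209 227 230 231 228 229 228]
 [229 228 225 200 205 220 224 187 214 214 212 214 213 211 214 210 214 213
  215 175 186 226 227 226 226 226 227]
 [228 229 227 206 221 222 230 206 217 216 217 218 214 215 217 214 215 214
  215 163 178 222 227 225 226 226 226]
 [231 231 227 203 207 
[... 371 characters left out ...]
212 207 206 203 200
  197 210 193 228 229 231 219 115 135]
 [229 230 221 100 107 109 120 130 125 138 140 159 159 171 180 193 198 197
  218 218 193 227 227 228 229 227 228]
 [229 231 229 226 218 219 216 208 202 200 200 193 197 167 166 150 140 121
  112 112 190 230 229 226 226 227 227]
 [230 230 230 229 230 231 229 228 229 230 230 229 229 228 230 230 229 230
  229 229 231 230 232 233 232 230 231]]
tool dx,dy,dz mm [-597.9   82.7   -2.6] az 0.11 now [0.4521 0.1647 0.3273] 90.11 tilt [-1.8e-03 -6.0e-04 -1.0e+00]
time: 15.18
tool_pos: [0.5362, -0.4316, 0.3275]
tcp_rot: [-2.22, -2.22, -0.001]
wrist_force: [1.0, 0.5, -0.3]
width: 0.902
grip_force: 0.0
90.04435361353094 [[280.19146898 193.21332349]]
```

View pics/w5.png

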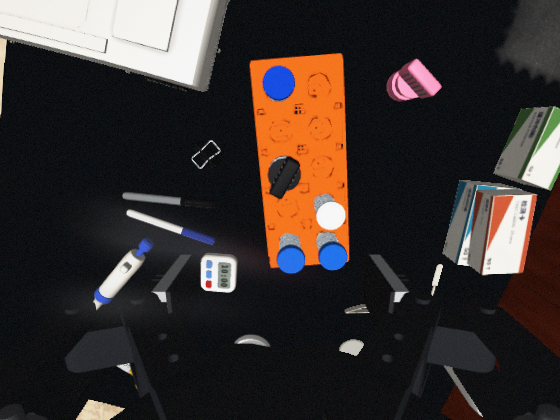

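The black wing is at (284,176), tilted in the picture from (277,195) to (292,158), on a grey collar in the rack. The pink look-alike is at (412,80). Tube caps are at (278,83), (330,215), (291,258) and (332,255). Next I measure the wing top.

```bash
python3 - <<'E'
from h import *
c=cam("wrist");I=c["img"][145:210,258:312];g=I.max(2)
print(g[::3,::2])
for t in(40,60):
    m=(g<t).astype(np.uint8);k=max(cv2.findContours(m,0,1)[0],key=cv2.contourArea);r=cv2.minAreaRect(k);print(t,cv2.contourArea(k),r,(cv2.boxPoints(r)+[258,145]).round(1).tolist())
print(proj(c,[[.536,-.433,.1295]]))
E
```

```text
[[245 244 246 245 245 245 246 246 245 246 246 245 245 245 246 245 245 245
  245 239 188 217 176 225 240 245 246]
 [235 242 243 240 234 245 245 246 246 246 246 246 246 246 245 245 246 245
  246 245 186 240 227 240 241 243 245]
 [227 243 212 232 213 245 245 245 245 246 246 245 246 245 245 246 246 245
  245 237 234 244 243 243 224 234 245]
 [215 240 208 224 240 238 244 245 245 245 246 245 246 245 244 246 245 246
  244 234 191 209 235 232 234 245 245]
 [185 244 243 243 242 243 245 246 246 234 144 184 196 194  67  15 105 216
  245 246 244 244 245 245 245 246 245]
 [107 245 245 246 246 245 245 228 185 124  56  49  49  41  16  32  28  19
    7 153 241 246 245 246 245 246 245]
 [ 53 245 245 246 245 246 210  99  43  49  47  49  34  62  31  51  43  46
   31  21  63 242 245 245 245 246 245]
 [ 18 245 246 245 245 235  91  46  48  49  46  47  29  27  46  45  46  48
   42  42  27 229 245 246 245 246 231]
 [ 20 231 245 244 246 175  48  47  48  43  48  16  29  43  48  49  44  40
   43  30  46 237 246 246 245 245 245]
 [ 20 225 245 246 246 101  45  45  49  46  75  28  41  47  46  44  37  42
   35  16
[... 1003 characters left out ...]
 244
  245 245 246 246 245 246 245 246 246]
 [ 15  18 115 245 246 245 245 246 245 242 244 246 245 245 245 246 245 244
  245 237 245 246 245 246 245 245 244]
 [ 13  13  24 245 246 246 245 246 246 246 245 242 246 237 239 242 244 246
  246 235 245 245 245 246 245 245 245]
 [ 17  18  20 238 245 246 245 245 246 240 246 245 246 246 245 246 245 246
  245 246 232 246 246 246 246 246 245]]
40 566.5 ((27.712268829345703, 33.617923736572266), (21.659671783447266, 41.182518005371094), 29.05460548400879) [[266.2, 191.4], [286.2, 155.4], [305.2, 165.9], [285.2, 201.9]]
60 879.5 ((25.5, 32.5), (41.0, 31.0), 90.0) [[268.0, 157.0], [299.0, 157.0], [299.0, 198.0], [268.0, 198.0]]
[[279.91530057 193.48602201]]
```

```bash
python3 - <<'E'
from h import *
c=cam("wrist");P=plane(c,[(284,177.5),(292,160),(276,194)],.1295);print(P);d=P[1]-P[2];print(np.linalg.norm(d),np.degrees(np.arctan2(d[1],d[0])))
go(P[0][0],P[0][1],.22,90)
E
```

```text
[[ 0.54046335 -0.41571525  0.1295    ]
 [ 0.54871845 -0.39734361  0.1295    ]
 [ 0.5319788  -0.43349696  0.1295    ]]
0.03984069036425244 65.15501076906068
tool dx,dy,dz mm [ 15.1   3.9 108.5] az 0.07 now [ 0.5366 -0.4308  0.3285] 90.07 tilt [ 1.e-04  2.e-04 -1.e+00]
```

```bash
python3 -m jog '[{"dx":8,"dy":2,"dz":10,"ax":0,"ay":0,"az":0},{"dx":7,"dy":1.9,"dz":25,"ax":0,"ay":0,"az":0},{"dx":0,"dy":0,"dz":30,"ax":0,"ay":0,"az":0},{"dx":0,"dy":0,"dz":25,"ax":0,"ay":0,"az":7},{"dx":0,"dy":0,"dz":18.5,"ax":0,"ay":0,"az":7},{"dx":0,"dy":0,"dz":0,"ax":0,"ay":0,"az":7},{"dx":0,"dy":0,"dz":0,"ax":0,"ay":0,"az":4},{"dx":0,"dy":0,"dz":0,"ax":0,"ay":0,"az":0},{"dx":0,"dy":0,"dz":0,"ax":0,"ay":0,"az":0},{"dx":0,"dy":0,"dz":0,"ax":0,"ay":0,"az":0}]' && python3 - <<'E'
from h import *
c=cam("wrist");print(yaw(),proj(c,[[.5405,-.4157,.1295]]))
save("w6.png",cv2.resize(c["img"][150:300,180:380],(800,600),interpolation=cv2.INTER_CUBIC))
E
```

```text
time: 16.17
tool_pos: [0.5407, -0.4165, 0.2201]
tcp_rot: [2.647, 1.691, 0.0]
wrist_force: [-0.3, 0.1, 0.4]
width: 0.901
grip_force: 0.0
65.08297279246534 [[278.86972132 219.58154831]]
```

View pics/w6.png

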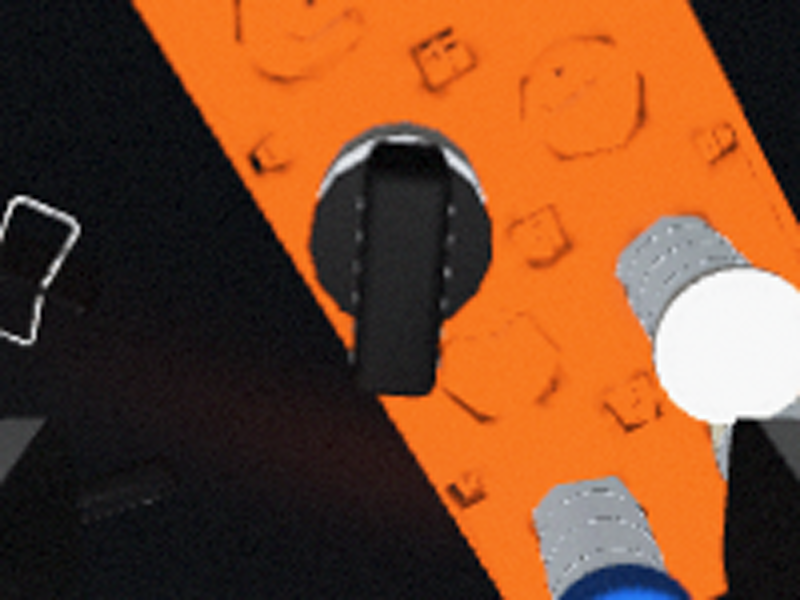

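The wing top spans crop (363..448, 178..393), centred at image (280.4,221.3) and turned about 2° clockwise in the picture. The white-capped tube at crop (730,345) stays clear if the opening is moderate.

```bash
python3 - <<'E'
from h import *
c=cam("wrist");P=plane(c,[(280.4,221.3)],.1295)[0];print(P);go(P[0],P[1],.114,62.9)
E
```

```text
[ 0.54094815 -0.41763781  0.1295    ]
tool dx,dy,dz mm [ -0.5   0.5 106.3] az 2.16 now [ 0.5406 -0.4169  0.2203] 65.06 tilt [ 7.e-04 -5.e-04 -1.e+00]
```

```bash
python3 -m jog '[{"dx":-0.5,"dy":0.5,"dz":0,"ax":0,"ay":0,"az":2.2},{"dx":0,"dy":0,"dz":0,"ax":0,"ay":0,"az":0},{"dx":0,"dy":0,"dz":0,"ax":0,"ay":0,"az":0},{"dx":0,"dy":0,"dz":0,"ax":0,"ay":0,"az":0},{"dx":0,"dy":0,"dz":10,"ax":0,"ay":0,"az":0},{"dx":0,"dy":0,"dz":20,"ax":0,"ay":0,"az":0},{"dx":0,"dy":0,"dz":20,"ax":0,"ay":0,"az":0},{"dx":0,"dy":0,"dz":20,"ax":0,"ay":0,"az":0},{"dx":0,"dy":0,"dz":20,"ax":0,"ay":0,"az":0},{"dx":0,"dy":0,"dz":16,"ax":0,"ay":0,"az":0},{"dx":0,"dy":0,"dz":0,"ax":0,"ay":0,"az":0},{"dx":0,"dy":0,"dz":0,"ax":0,"ay":0,"az":0}]' 0.45 && python3 -m jog '[{"dx":0,"dy":0,"dz":0,"ax":0,"ay":0,"az":0},{"dx":0,"dy":0,"dz":0,"ax":0,"ay":0,"az":0},{"dx":0,"dy":0,"dz":0,"ax":0,"ay":0,"az":0},{"dx":0,"dy":0,"dz":0,"ax":0,"ay":0,"az":0},{"dx":0,"dy":0,"dz":0,"ax":0,"ay":0,"az":0},{"dx":0,"dy":0,"dz":0,"ax":0,"ay":0,"az":0}]' 0.05 90
```

```text
time: 17.27
tool_pos: [0.5407, -0.4179, 0.1137]
tcp_rot: [-2.682, -1.636, 0.0]
wrist_force: [0.4, 0.6, 5.2]
width: 0.448
grip_force: 1.9
time: 17.77
tool_pos: [0.5417, -0.4187, 0.115]
tcp_rot: [2.679, 1.634, 0.002]
wrist_force: [3.6, -1.7, 5.5]
width: 0.172
grip_force: 88.6
```

```bash
python3 -m jog '[{"dx":0,"dy":0,"dz":-5,"ax":0,"ay":0,"az":0},{"dx":0,"dy":0,"dz":-10,"ax":0,"ay":0,"az":0},{"dx":0,"dy":0,"dz":-10,"ax":0,"ay":0,"az":0},{"dx":0,"dy":0,"dz":0,"ax":0,"ay":0,"az":0},{"dx":0,"dy":0,"dz":0,"ax":0,"ay":0,"az":0}]' && python3 - <<'E'
from h import *
c=cam("wrist");b=cam("side");a=cam("scene")
print(bot.read_state()["wrist_force"])
save("w7.png",np.hstack([cv2.resize(c["img"],(400,300)),cv2.resize(a["img"][220:340,290:450],(400,300),interpolation=cv2.INTER_CUBIC)]))
E
```

```text
time: 18.18
tool_pos: [0.5406, -0.4178, 0.1393]
tcp_rot: [2.682, 1.636, 0.0]
wrist_force: [-0.5, -0.1, -2.0]
width: 0.176
grip_force: 88.0
[ 0.8422224   0.4468426  -1.19448189]
```

View pics/w7.png

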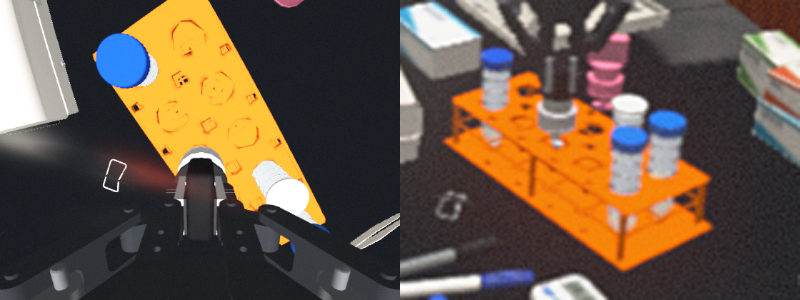

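The wrist and scene pictures show the knob lifted clear in the grip and all tubes still standing in place. That makes 11 views, one over the limit, so from here I work from numbers only.

```bash
python3 -m jog '[{"dx":0,"dy":0,"dz":-15,"ax":0,"ay":0,"az":0},{"dx":0,"dy":0,"dz":-30,"ax":0,"ay":0,"az":0},{"dx":0,"dy":0,"dz":-35,"ax":0,"ay":0,"az":0},{"dx":0,"dy":0,"dz":-35,"ax":0,"ay":0,"az":0},{"dx":0,"dy":0,"dz":-35,"ax":0,"ay":0,"az":0},{"dx":0,"dy":0,"dz":-35,"ax":0,"ay":0,"az":0},{"dx":0,"dy":0,"dz":-25,"ax":0,"ay":0,"az":0},{"dx":0,"dy":0,"dz":-10,"ax":0,"ay":0,"az":0}]' && python3 -m jog '[{"dx":15,"dy":-10.8,"dz":0,"ax":0,"ay":0,"az":0},{"dx":32,"dy":-22.8,"dz":0,"ax":0,"ay":0,"az":0},{"dx":32,"dy":-22.8,"dz":0,"ax":0,"ay":0,"az":0},{"dx":32,"dy":-22.8,"dz":0,"ax":0,"ay":0,"az":0},{"dx":32,"dy":-22.8,"dz":0,"ax":0,"ay":0,"az":0},{"dx":32,"dy":-22.8,"dz":0,"ax":0,"ay":0,"az":0},{"dx":32,"dy":-22.8,"dz":0,"ax":0,"ay":0,"az":0},{"dx":32,"dy":-22.8,"dz":0,"ax":0,"ay":0,"az":0},{"dx":32,"dy":-22.8,"dz":0,"ax":0,"ay":0,"az":0},{"dx":32,"dy":-22.8,"dz":0,"ax":0,"ay":0,"az":0},{"dx":32,"dy":-22.8,"dz":0,"ax":0,"ay":0,"az":0},{"dx":32,"dy":-22.8,"dz":0,"ax":0,"ay":0,"az":0},{"dx":32,"dy":-22.8,"dz":0,"ax":0,"ay":0,"az":0},{"dx":32,"dy":-22.8,"dz":0,"ax":0,"ay":0,"az":0},{"dx":32,"dy":-22.8,"dz":0,"ax":0,"ay":0,"az":0},{"dx":16,"dy":-11.4,"dz":0,"ax":0,"ay":0,"az":0},{"dx":0,"dy":0,"dz":0,"ax":0,"ay":0,"az":0}]' && python3 -m jog '[{"dx":0,"dy":0,"dz":0,"ax":0,"ay":0,"az":-4},{"dx":0,"dy":0,"dz":0,"ax":0,"ay":0,"az":-6.5},{"dx":0,"dy":0,"dz":0,"ax":0,"ay":0,"az":-6.5},{"dx":0,"dy":0,"dz":0,"ax":0,"ay":0,"az":-6.5},{"dx":0,"dy":0,"dz":0,"ax":0,"ay":0,"az":-6.5},{"dx":0,"dy":0,"dz":0,"ax":0,"ay":0,"az":-6.5},{"dx":0,"dy":0,"dz":0,"ax":0,"ay":0,"az":-6.5},{"dx":0,"dy":0,"dz":0,"ax":0,"ay":0,"az":-6.5},{"dx":0,"dy":0,"dz":0,"ax":0,"ay":0,"az":-6.5},{"dx":0,"dy":0,"dz":0,"ax":0,"ay":0,"az":-6.5},{"dx":0,"dy":0,"dz":0,"ax":0,"ay":0,"az":-6.5},{"dx":0,"dy":0,"dz":0,"ax":0,"ay":0,"az":-6.5},{"dx":0,"dy":0,"dz":0,"ax":0,"ay":0,"az":-6.5},{"dx":0,"dy":0,"dz":0,"ax":0,"ay":0,"az":-6.5},{"dx":0,"dy":0,"dz":0,"ax":0,"ay":0,"az":-6.5},{"dx":0,"dy":0,"dz":0,"ax":0,"ay":0,"az":-6.5},{"dx":0,"dy":0,"dz":0,"ax":0,"ay":0,"az":-6.5},{"dx":0,"dy":0,"dz":0,"ax":0,"ay":0,"az":-5.8},{"dx":0,"dy":0,"dz":0,"ax":0,"ay":0,"az":0},{"dx":0,"dy":0,"dz":0,"ax":0,"ay":0,"az":0}]' && python3 -c "
from h import *
print(bot.read_state()['q'],bot.read_state()['wrist_force']);go(.4548,.1641,.225,176.7)"
```

```text
time: 19.0
tool_pos: [0.5417, -0.4187, 0.3642]
tcp_rot: [2.676, 1.632, 0.004]
wrist_force: [0.9, -0.6, -0.9]
width: 0.169
grip_force: 88.0
time: 20.42
tool_pos: [0.4546, 0.1679, 0.3567]
tcp_rot: [-2.676, -1.641, 0.004]
wrist_force: [0.3, -0.0, -0.9]
width: 0.172
grip_force: 88.2
time: 22.08
tool_pos: [0.4559, 0.1636, 0.3574]
tcp_rot: [-0.1, -3.138, 0.002]
wrist_force: [-0.9, -0.3, -1.6]
width: 0.173
grip_force: 88.0
[ 2.93288233e-01 -1.51366188e-01  1.84631893e+00 -3.14306449e-04
  1.44889489e+00 -1.21402405e+00] [-0.89429069 -0.26782556 -1.6151074 ]
tool dx,dy,dz mm [  0.9   0.6 132.4] az -0.34 now [0.4559 0.1636 0.3574] 176.36 tilt [-0.0021 -0.001  -1.    ]
```

```bash
python3 - <<'E'
from h import *
c=cam("wrist");s=bot.read_state();R=Rn.from_rotvec(s["tcp_rot"]).as_matrix()
g=c["img"].max(2)
print(proj(c,np.array([[.022,0,-.016],[.022,0,.017],[.0195,0,.0365],[.0195,0,.0575],[-.022,0,-.016],[.022,.008,-.016],[.022,-.008,-.016]])@R.T+s["tool_pos"]).round(1))
print(g[190:350:2,276:288:3].T)
print(g[[240,250,265,280]][:,250:312:2])
E
```

```text
[[282.9 248.8]
 [282.3 223.1]
 [282.1 217. ]
 [281.9 207.6]
 [282.6 346.9]
 [304.2 248.8]
 [261.7 248.7]]
[[195 166 155 209 142 205 228 227 132  96 100  96 194 228 227 192   8  12
    6   7   4  13  10  15  12  13  14  21  23  34  29  32  30  30  34  35
   34  34  32  32  36  35  33  35  33  31  28  30  27  32  29  31  28  24
   29  26  31  28  24  31  28  27  29  29  29  29  27  25  27  28  30  25
   24  21  19   9  18  22  16  17]
 [216 139  97 199 140 213 235 198 112 103 101  98 220 229 228 154  13   6
   10  11  11  14  10  14   4  10  14  22  24  30  31  31  33  35  36  32
   33  32  38  28  34  35  35  32  29  32  25  30  33  28  30  25  27  24
   28  25  26  28  25  29  29  26  24  27  26  31  30  28  27  25  26  28
   25  15  16  22  21  18  16  18]
 [214 138  95 197 137 203 230 168 105 100 101  98 228 229 227 133  11  11
   19  14   3  11  11   8  14  12  15  24  24  24  33  35  33  35  36  34
   34  34  32  32  36  32  31  30  32  29  28  32  33  26  28  28  29  31
   28  27  28  24  26  27  28  26  28  25  27  28  29  25  29  25  24  27
   20  27  50  79  72  69  77  61]
 [181 133 119 202 142 195 226 205 116 101 100 102 217 227 229 185   6  16
   10  12  12  12  11  16   7  13  21  19  21  34  30  33  34  35  29  31
   32  37  34  34  36  34  34  32  34  32  28  30  32  31  31  32  33  28
   27  31  30  28  26  33  24  25  29  30  24  24  30  28  23  30  23  27
   27  32 131 135 136 140 138  20]]
[[ 43  35  38  36  32  33  12  13  16  12  11  15   5  13   7   8  12   9
   14   9  15  10  14  15  14  31  34  32  38  34  31]
 [ 71  89  91  88  87  50  27  31  32  25  34  33  33  29  31  33  33  32
   31  33  34  34  31  23  23  40  88  87  86  88  50]
 [ 85  86  87  85  56  26  24  29  34  35  28  28  32  34  33  34  35  37
   33  34  35  35  35  30  19  26  74  85  86  88  86]
 [135 222 223 168  53  45  20  19  27  33  29  29  30  31  33  32  29  30
   30  31  33  29  25  24  17  48  53 204 224 225 155]]
```

```bash
python3 -m jog '[{"dx":-0.2,"dy":1,"dz":10,"ax":0,"ay":0,"az":-0.3},{"dx":0,"dy":0,"dz":30,"ax":0,"ay":0,"az":0},{"dx":0,"dy":0,"dz":35,"ax":0,"ay":0,"az":0},{"dx":0,"dy":0,"dz":30,"ax":0,"ay":0,"az":0},{"dx":0,"dy":0,"dz":20,"ax":0,"ay":0,"az":0},{"dx":0,"dy":0,"dz":13,"ax":0,"ay":0,"az":0},{"dx":0,"dy":0,"dz":0,"ax":0,"ay":0,"az":0},{"dx":0,"dy":0,"dz":0,"ax":0,"ay":0,"az":0},{"dx":0,"dy":0,"dz":0,"ax":0,"ay":0,"az":0}]' && python3 -c "
from h import *
print(bot.read_state()['wrist_force'],bot.read_state()['torque']);go(.4561,.1647,.200,176.7)"
```

```text
time: 22.88
tool_pos: [0.4571, 0.1654, 0.2216]
tcp_rot: [0.087, 3.139, 0.001]
wrist_force: [1.5, 0.3, -0.9]
width: 0.174
grip_force: 88.0
[ 1.48917578  0.26018538 -0.92035811] [-0.02461632 -0.01267037  0.026657  ]
tool dx,dy,dz mm [ 1.  -0.8 21.6] az 0.13 now [0.4571 0.1654 0.2216] 176.83 tilt [ 1.3e-03  4.0e-04 -1.0e+00]
```

```bash
cat >> h.py <<'E'
def avg(n=8):
    P=[];F=[];Y=[]
    for _ in range(n):
        optics.read_camera("side");s=bot.read_state();P.append(s["tool_pos"]);F.append(s["wrist_force"]);Y.append(yaw())
    P=np.array(P);print("avg",P.mean(0).round(5),"sd",P.std(0).round(5),"F",np.mean(F,0).round(2),"yaw",np.round(np.mean(np.mod(Y,360)),2))
E
python3 -c "
from h import *
avg(10)"
```

```text
avg [0.45716 0.16549 0.22182] sd [0.00036 0.00011 0.00049] F [-0.25  0.11 -1.48] yaw 176.85
```

```bash
python3 -m jog '[{"dx":1.1,"dy":-0.8,"dz":8,"ax":0,"ay":0,"az":0.1},{"dx":0,"dy":0,"dz":8,"ax":0,"ay":0,"az":0},{"dx":0,"dy":0,"dz":6,"ax":0,"ay":0,"az":0},{"dx":0,"dy":0,"dz":2,"ax":0,"ay":0,"az":0},{"dx":0,"dy":0,"dz":0,"ax":0,"ay":0,"az":0},{"dx":0,"dy":0,"dz":0,"ax":0,"ay":0,"az":0}]' && python3 -c "
from h import *
avg(5)" && python3 -m jog '[{"dx":0,"dy":0,"dz":1.5,"ax":0,"ay":0,"az":0},{"dx":0,"dy":0,"dz":1.5,"ax":0,"ay":0,"az":0},{"dx":0,"dy":0,"dz":1.5,"ax":0,"ay":0,"az":0},{"dx":0,"dy":0,"dz":1.5,"ax":0,"ay":0,"az":0},{"dx":0,"dy":0,"dz":0,"ax":0,"ay":0,"az":0}]' && python3 -c "
from h import *
avg(5)"
```

```text
time: 23.88
tool_pos: [0.4552, 0.1645, 0.1963]
tcp_rot: [-0.089, -3.139, 0.0]
wrist_force: [0.7, 0.1, -1.2]
width: 0.173
grip_force: 88.0
avg [0.45565 0.16464 0.19706] sd [1.0e-04 3.0e-05 1.8e-04] F [ 0.16 -0.06 -1.65] yaw 176.76
time: 24.55
tool_pos: [0.4551, 0.1645, 0.1903]
tcp_rot: [-0.089, -3.14, 0.0]
wrist_force: [0.5, 0.2, -1.5]
width: 0.172
grip_force: 88.0
avg [0.45533 0.16453 0.19068] sd [1.1e-04 2.0e-05 1.5e-04] F [-0.12 -0.21 -1.62] yaw 176.76
```

```bash
python3 -m jog '[{"dx":0,"dy":0,"dz":1.5,"ax":0,"ay":0,"az":0},{"dx":0,"dy":0,"dz":1.5,"ax":0,"ay":0,"az":0},{"dx":0,"dy":0,"dz":0,"ax":0,"ay":0,"az":0},{"dx":0,"dy":0,"dz":0,"ax":0,"ay":0,"az":0}]' && python3 -m jog '[{"dx":0,"dy":0,"dz":1.5,"ax":0,"ay":0,"az":0},{"dx":0,"dy":0,"dz":1.5,"ax":0,"ay":0,"az":0},{"dx":0,"dy":0,"dz":0,"ax":0,"ay":0,"az":0},{"dx":0,"dy":0,"dz":0,"ax":0,"ay":0,"az":0}]' && python3 -c "
from h import *
avg(4)"
```

```text
time: 25.13
tool_pos: [0.4554, 0.1645, 0.1877]
tcp_rot: [-0.089, -3.14, 0.0]
wrist_force: [0.6, 0.5, -2.3]
width: 0.173
grip_force: 88.2
time: 25.47
tool_pos: [0.4555, 0.1646, 0.1853]
tcp_rot: [0.089, 3.14, 0.0]
wrist_force: [-1.9, 0.0, 5.3]
width: 0.171
grip_force: 89.0
avg [0.45547 0.16463 0.1852 ] sd [1.e-05 1.e-05 7.e-05] F [-2.33  0.06  4.71] yaw 176.76
```

```bash
python3 -m jog '[{"dx":0.5,"dy":0,"dz":1.5,"ax":0,"ay":0,"az":0},{"dx":0,"dy":0,"dz":1.5,"ax":0,"ay":0,"az":0},{"dx":0,"dy":0,"dz":0,"ax":0,"ay":0,"az":0}]' && python3 -m jog '[{"dx":0,"dy":0,"dz":1.5,"ax":0,"ay":0,"az":0},{"dx":0,"dy":0,"dz":1.5,"ax":0,"ay":0,"az":0},{"dx":0,"dy":0,"dz":0,"ax":0,"ay":0,"az":0}]' && python3 -m jog '[{"dx":0,"dy":0,"dz":1.5,"ax":0,"ay":0,"az":0},{"dx":0,"dy":0,"dz":1.5,"ax":0,"ay":0,"az":0},{"dx":0,"dy":0,"dz":0,"ax":0,"ay":0,"az":0}]'  && python3 -c "
from h import *
avg(4)"
```

```text
time: 25.92
tool_pos: [0.4554, 0.1647, 0.1822]
tcp_rot: [0.089, 3.139, 0.0]
wrist_force: [-2.2, -0.6, 6.9]
width: 0.171
grip_force: 89.3
time: 26.17
tool_pos: [0.4554, 0.1647, 0.1795]
tcp_rot: [0.089, 3.139, 0.001]
wrist_force: [-2.9, -0.4, 8.9]
width: 0.174
grip_force: 89.6
time: 26.42
tool_pos: [0.4554, 0.1648, 0.1768]
tcp_rot: [0.089, 3.139, 0.001]
wrist_force: [-3.8, -0.7, 10.4]
width: 0.171
grip_force: 89.9
avg [0.45539 0.16479 0.17706] sd [0.e+00 1.e-05 5.e-05] F [-3.79 -0.56 10.36] yaw 176.76
```

```bash
python3 -m jog '[{"dx":0.8,"dy":0,"dz":1.5,"ax":0,"ay":0,"az":0},{"dx":0,"dy":0,"dz":1.3,"ax":0,"ay":0,"az":0},{"dx":0,"dy":0,"dz":0,"ax":0,"ay":0,"az":0},{"dx":0,"dy":0,"dz":0,"ax":0,"ay":0,"az":0}]' && python3 -c "
from h import *
avg(4);print(bot.read_state()['torque'])"
```

```text
time: 26.95
tool_pos: [0.4552, 0.1648, 0.1748]
tcp_rot: [0.088, 3.138, 0.001]
wrist_force: [-3.7, -1.0, 13.2]
width: 0.172
grip_force: 90.1
avg [0.45526 0.16485 0.17488] sd [2.e-05 1.e-05 1.e-05] F [-3.49 -0.98 11.59] yaw 176.77
[-0.33034638  0.62069978  0.00742349]
```

```bash
python3 -m jog '[{"dx":0,"dy":0,"dz":0,"ax":0,"ay":0,"az":3},{"dx":0,"dy":0,"dz":0,"ax":0,"ay":0,"az":4},{"dx":0,"dy":0,"dz":0,"ax":0,"ay":0,"az":4},{"dx":0,"dy":0,"dz":0,"ax":0,"ay":0,"az":4},{"dx":0,"dy":0,"dz":0,"ax":0,"ay":0,"az":0},{"dx":0,"dy":0,"dz":0,"ax":0,"ay":0,"az":0}]' && python3 -c "
from h import *
avg(2);print(bot.read_state()['torque'])"
```

```text
time: 27.65
tool_pos: [0.4567, 0.165, 0.1755]
tcp_rot: [0.497, 3.096, 0.003]
wrist_force: [-0.2, -1.2, 12.4]
width: 0.174
grip_force: 89.9
avg [0.45671 0.16504 0.17555] sd [0.e+00 1.e-05 0.e+00] F [-0.31 -0.38 11.52] yaw 161.77
[-0.39705617  0.02416785 -0.06913368]
```

```bash
python3 -m jog '[{"dx":0,"dy":0,"dz":0.3,"ax":0,"ay":0,"az":4},{"dx":0,"dy":0,"dz":0.3,"ax":0,"ay":0,"az":4},{"dx":0,"dy":0,"dz":0,"ax":0,"ay":0,"az":4},{"dx":0,"dy":0,"dz":0,"ax":0,"ay":0,"az":4},{"dx":0,"dy":0,"dz":0,"ax":0,"ay":0,"az":4},{"dx":0,"dy":0,"dz":0,"ax":0,"ay":0,"az":0},{"dx":0,"dy":0,"dz":0,"ax":0,"ay":0,"az":0}]' && python3 -c "
from h import *
avg(2);print(bot.read_state()['torque'])"
```

```text
time: 28.33
tool_pos: [0.4566, 0.1648, 0.175]
tcp_rot: [1.027, 2.963, 0.004]
wrist_force: [-0.7, -1.4, 12.5]
width: 0.17
grip_force: 90.0
avg [0.45656 0.16482 0.17495] sd [1.e-05 1.e-05 2.e-05] F [-0.82 -2.24 12.11] yaw 141.77
[-0.53710481  0.25174245 -0.13580243]
```

```bash
python3 -m jog '[{"dx":0,"dy":0,"dz":0,"ax":0,"ay":0,"az":4},{"dx":0,"dy":0,"dz":0,"ax":0,"ay":0,"az":5},{"dx":0,"dy":0,"dz":0,"ax":0,"ay":0,"az":5},{"dx":0,"dy":0,"dz":0,"ax":0,"ay":0,"az":5},{"dx":0,"dy":0,"dz":0,"ax":0,"ay":0,"az":5},{"dx":0,"dy":0,"dz":0,"ax":0,"ay":0,"az":4},{"dx":0,"dy":0,"dz":0,"ax":0,"ay":0,"az":0},{"dx":0,"dy":0,"dz":0,"ax":0,"ay":0,"az":0}]' && python3 -c "
from h import *
avg(2);print(bot.read_state()['torque'])" && python3 -m jog '[{"dx":0,"dy":0,"dz":0,"ax":0,"ay":0,"az":4},{"dx":0,"dy":0,"dz":0,"ax":0,"ay":0,"az":5},{"dx":0,"dy":0,"dz":0,"ax":0,"ay":0,"az":5},{"dx":0,"dy":0,"dz":0,"ax":0,"ay":0,"az":5},{"dx":0,"dy":0,"dz":0,"ax":0,"ay":0,"az":5},{"dx":0,"dy":0,"dz":0,"ax":0,"ay":0,"az":3},{"dx":0,"dy":0,"dz":0,"ax":0,"ay":0,"az":0},{"dx":0,"dy":0,"dz":0,"ax":0,"ay":0,"az":0}]' && python3 -c "
from h import *
avg(3);print(bot.read_state()['torque'])"
```

```text
time: 29.1
tool_pos: [0.4569, 0.1646, 0.175]
tcp_rot: [1.713, 2.627, 0.006]
wrist_force: [0.2, -2.6, 11.3]
width: 0.173
grip_force: 90.0
avg [0.45692 0.16459 0.17506] sd [0.e+00 0.e+00 1.e-05] F [ 0.   -1.87 11.72] yaw 113.78
[-0.69299727  0.03703291 -0.06575879]
time: 29.87
tool_pos: [0.4552, 0.165, 0.1747]
tcp_rot: [2.282, 2.157, 0.004]
wrist_force: [-4.9, 0.0, 14.3]
width: 0.168
grip_force: 90.4
avg [0.45518 0.16501 0.17468] sd [0.e+00 1.e-05 1.e-05] F [-4.26 -0.24 14.23] yaw 86.77
[-0.30472886  1.10208737  0.05264647]
```

```bash
python3 -m jog '[{"dx":0,"dy":-0.4,"dz":-1.5,"ax":0,"ay":0,"az":0},{"dx":0,"dy":0,"dz":-1.5,"ax":0,"ay":0,"az":0},{"dx":0,"dy":0,"dz":0,"ax":0,"ay":0,"az":0},{"dx":0,"dy":0,"dz":0,"ax":0,"ay":0,"az":0}]' && python3 -m jog '[{"dx":0,"dy":0,"dz":-1.5,"ax":0,"ay":0,"az":0},{"dx":0,"dy":0,"dz":-1,"ax":0,"ay":0,"az":0},{"dx":0,"dy":0,"dz":0,"ax":0,"ay":0,"az":0},{"dx":0,"dy":0,"dz":0,"ax":0,"ay":0,"az":0}]' && python3 -m jog '[{"dx":0,"dy":0,"dz":-1,"ax":0,"ay":0,"az":0},{"dx":0,"dy":0,"dz":0,"ax":0,"ay":0,"az":0},{"dx":0,"dy":0,"dz":0,"ax":0,"ay":0,"az":0}]' && python3 -c "
from h import *
avg(2);print(bot.read_state()['torque'])"
```

```text
time: 30.35
tool_pos: [0.455, 0.165, 0.177]
tcp_rot: [2.282, 2.157, 0.004]
wrist_force: [-1.0, 0.1, 8.6]
width: 0.169
grip_force: 89.3
time: 30.68
tool_pos: [0.455, 0.1649, 0.1792]
tcp_rot: [2.282, 2.157, 0.004]
wrist_force: [-0.8, -0.5, 8.1]
width: 0.173
grip_force: 89.1
time: 30.93
tool_pos: [0.4549, 0.1649, 0.18]
tcp_rot: [2.282, 2.157, 0.004]
wrist_force: [-0.5, -0.3, 7.4]
width: 0.168
grip_force: 89.0
avg [0.45492 0.16495 0.18002] sd [0.e+00 0.e+00 1.e-05] F [-0.53  0.26  7.3 ] yaw 86.77
[-0.11572889  0.34083539  0.04830186]
```

```bash
python3 -m jog '[{"dx":0,"dy":0,"dz":-1,"ax":0,"ay":0,"az":0},{"dx":0,"dy":0,"dz":0,"ax":0,"ay":0,"az":0},{"dx":0,"dy":0,"dz":0,"ax":0,"ay":0,"az":0}]' && python3 -m jog '[{"dx":0,"dy":0,"dz":-1,"ax":0,"ay":0,"az":0},{"dx":0,"dy":0,"dz":0,"ax":0,"ay":0,"az":0},{"dx":0,"dy":0,"dz":0,"ax":0,"ay":0,"az":0}]' && python3 -m jog '[{"dx":0,"dy":0,"dz":-1,"ax":0,"ay":0,"az":0},{"dx":0,"dy":0,"dz":0,"ax":0,"ay":0,"az":0},{"dx":0,"dy":0,"dz":0,"ax":0,"ay":0,"az":0}]' && python3 -c "
from h import *
avg(2);print(bot.read_state()['torque'])"
```

```text
time: 31.28
tool_pos: [0.4549, 0.1649, 0.1809]
tcp_rot: [2.282, 2.157, 0.004]
wrist_force: [-0.1, -0.7, 7.3]
width: 0.173
grip_force: 89.0
time: 31.53
tool_pos: [0.4549, 0.1649, 0.1819]
tcp_rot: [2.282, 2.157, 0.004]
wrist_force: [-0.9, 0.1, 6.9]
width: 0.171
grip_force: 88.9
time: 31.78
tool_pos: [0.4547, 0.1649, 0.1822]
tcp_rot: [2.282, 2.157, 0.003]
wrist_force: [2.8, 1.3, 3.4]
width: 0.178
grip_force: 88.6
avg [0.45468 0.16489 0.1822 ] sd [1.e-05 0.e+00 0.e+00] F [2.55 1.78 1.62] yaw 86.76
[ 0.05253976 -0.53149968  0.02900996]
```

```bash
python3 -m jog '[{"dx":0.1,"dy":0.3,"dz":-1,"ax":0,"ay":0,"az":0},{"dx":0,"dy":0,"dz":-0.5,"ax":0,"ay":0,"az":0},{"dx":0,"dy":0,"dz":0,"ax":0,"ay":0,"az":0},{"dx":0,"dy":0,"dz":0,"ax":0,"ay":0,"az":0},{"dx":0,"dy":0,"dz":0,"ax":0,"ay":0,"az":0}]' && python3 -c "
from h import *
avg(3);print(bot.read_state()['torque'])"
```

```text
time: 32.3
tool_pos: [0.4546, 0.1649, 0.1823]
tcp_rot: [2.283, 2.157, 0.002]
wrist_force: [6.4, 2.0, -4.7]
width: 0.171
grip_force: 87.9
avg [0.45455 0.16488 0.18233] sd [1.e-05 1.e-05 1.e-05] F [ 6.13  2.49 -5.74] yaw 86.76
[ 0.24811772 -1.17368541 -0.05585112]
```

```bash
python3 -m jog '[{"dx":0.2,"dy":0.4,"dz":-0.6,"ax":0,"ay":0,"az":0},{"dx":0,"dy":0,"dz":-0.4,"ax":0,"ay":0,"az":0},{"dx":0,"dy":0,"dz":0,"ax":0,"ay":0,"az":0},{"dx":0,"dy":0,"dz":0,"ax":0,"ay":0,"az":0},{"dx":0,"dy":0,"dz":0,"ax":0,"ay":0,"az":0}]' && python3 - <<'E'
from h import *
avg(3);print(bot.read_state()['torque'])
# bar flatness/pose from the scene and side views: bright bar ends vs prediction
S=np.array([.455,.1643,0]);r=np.radians(-3.3);f=lambda x,y,z:[S[0]+np.cos(r)*x-np.sin(r)*y,S[1]+np.sin(r)*x+np.cos(r)*y,z]
c=cam("side");p=proj(c,[f(-.1,.02,.126),f(.1,.02,.126),f(-.1,-.02,.126),f(.1,-.02,.126)]);print(p.round(1))
g=c["img"].min(2)
for x in(-.09,-.075,.075,.09):
    u,v=proj(c,[f(x,0,.126)])[0];u,v=int(round(u)),int(round(v));print(x,u,v,g[v-8:v+14,u])
E
```

```text
time: 32.87
tool_pos: [0.4545, 0.1649, 0.1824]
tcp_rot: [2.283, 2.158, 0.0]
wrist_force: [7.3, 2.8, -9.7]
width: 0.174
grip_force: 87.8
avg [0.45456 0.1649  0.18237] sd [0.e+00 0.e+00 1.e-05] F [ 6.76  2.17 -9.7 ] yaw 86.76
[ 0.35400523 -1.40797373 -0.05980464]
[[329.8 235.9]
 [266.7 233.8]
 [329.2 230.5]
 [267.5 228.5]]
-0.09 326 233 [249 248 235 172 213 241 246 245 246 244 216 172 121  85 111 113 111 111
 109 109 108 107]
-0.075 322 233 [248 247 207 239 238 246 243 203 246 246 168 110 114 143 113 101 168 252
 250 247 245 246]
0.075 275 231 [227 217 203 151 129 157 248 237 222 246 248 134 104 100 102 126 161 251
 249 248 247 248]
0.09 270 231 [ 17  16  64 196 215 238 249 248 247 247 247 164 161 120 114 115 112 114
 113 114 112 113]
```

```bash
python3 -c "
from h import *
print(bot.finish_job())"
```

```text
the job is handed in; nothing more can be done
None
```

The job is handed in, and `finish_job` returned no verdict: by the force, position and camera readings, the bar is flat on the posts, the knob is turned, seated and still gripped with about 8 N of upward pull, and nothing else looks disturbed. I viewed 11 pictures, one over the limit of 10.

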